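# Reload the tape stand in a clinic store room

## Task

Reload the tape stand: unscrew the black knob from the top of its post and lay it flat in the metal tray. Then put the three rolls of tape over the post one at a time, the largest first, the medium one on it and the smallest on top, each lying flat. Leave the jar, the flask and the carton where they stand.

Things in the scene. Friction and masses are not known exactly. Their poses are not given: they have to be found in the camera images.
- stand: tape stand, fixed, near left or near right: grey round base 80 mm across, 10 mm high, with an upright steel post in its centre, 19 mm thick up to a shoulder 56 mm above the table; above that a coarse threaded stud, as thick, ends 70 mm above the table. Origin: centre of the base's underside on the table; z up along the post.
- knob: black knurled ring knob, 37 mm across, 22 mm high, 20.8 mm hole, about 40 g. At the start screwed on the stand's post, underside 40.5 mm above the table. Right-hand thread: turned anticlockwise seen from above it rises 16 mm per full turn (2.5 mm per rad) and is free after 2.5 rad; then lift it straight off (before, it cannot be pulled off). Origin: centre of its underside; z up.
- tray: shallow square aluminium tray, fixed, 110 x 110 mm outside, 14 mm high, walls and floor 3 mm thick, near left or near right, wherever the stand is not. Origin: centre of its underside; z up, x and y along its sides.
- roll_large: largest roll of white paper tape lying flat: ring 66 mm across outside, 18 mm high, with a 28 mm hole right through its brown cardboard core. Origin: centre of its underside; z up. Mass 20 to 80 g. All three rolls look alike apart from their size.
- roll_medium: medium roll of white paper tape lying flat: ring 54 mm across outside, 15 mm high, with a 28 mm hole right through its brown cardboard core. Origin: centre of its underside; z up. Mass 20 to 80 g. All three rolls look alike apart from their size.
- roll_small: smallest roll of white paper tape lying flat: ring 42 mm across outside, 13 mm high, with a 28 mm hole right through its brown cardboard core. Origin: centre of its underside; z up. Mass 20 to 80 g. All three rolls look alike apart from their size.
- jar: bystander: amber glass jar, 40 mm across, 55 mm high, standing. Origin: centre of its underside.
- flask: bystander: white bottle with green cap, 64 mm across, 150 mm high, standing far left. Origin: centre of its underside.
- carton: bystander: cardboard carton, 70 x 130 x 45 mm (x, y, z), lying far right. Origin: centre of its underside.
Things that resemble listed ones, but are neither listed nor needed, are in the scene too. What is shaped like the roll_medium but turquoise is not meant. What is shaped like the roll_large but red is not meant.

How it is judged:
By the outcome, as a careful person would: the job done as asked, in the order asked, and still so for the second after the job is handed in, with the robot touching nothing.
It also fails if it takes over 136 s, if anything falls off the work surface, if the arm or the gripper's body presses on something with over 40 N, if the wrist force passes 120 N, or if a joint passes its speed limit or range.

## Robot

A 6-joint arm with a two-finger parallel gripper is mounted at the origin on the work surface. World frame = base frame: x ahead of the robot, y to its left, z up, the work surface at z = 0. Lengths are in m, angles in degrees, forces in N, time in s.
With the tool pointing down it reaches from about 0.4 to 0.925 m from the base axis. Payload 12.5 kg.
Tool frame: the origin (TCP) lies midway between the tips of the shut fingers; the grasp point (between the pads) lies 19 mm behind it; z points along the fingers, y is the line along which they close (so a half turn about z gives the same grasp; the last joint's range is limited). The gripper opens to 95 mm and grips with 3 to 60 N. Pads are 20 mm wide; open, the fingers measure 119 mm over their backs; the gripper's body (75 mm by 180 mm) begins 59 mm behind the grasp point.
Start: joints at [-74.118, 28.126, 89.318, -0, 62.55, -6.05], TCP at [0.233, -0.58, 0.215] pointing down, gripper open.
Joint ranges: [-177.58, 177.58], [-47.91, 125.51], [2.72, 160], [-65.01, 245.01], [3.68, 167.84], [-153.87, 153.87]. Speed limits (degrees/s): [127.2, 127.2, 159.86, 180, 180, 180].

## Interface

Orientations are given as [roll, pitch, yaw] about the fixed x, y, z axes, in that order (R = Rz(yaw) Ry(pitch) Rx(roll)).
In Python, from bench import r gives the robot as it stands. The module is installed in compiled form; this text tells all that it offers.
- The arm moves only by the tool apply_moves, never from a script. Its argument "increments" is a list of rows, each an object with "xyz": the shift along the tool's x, y, z each as a share of 25 mm, from -1 to 1, a list of three; "angular": the turn, a rotation vector about the tool's x, y, z each as a share of 0.12 rad, from -1 to 1, a list of three; "jaw": the finger opening in mm, from 0 to 95.1. A call has 1 to 5 rows; each row shifts and turns the commanded pose from where the row before left it, along the tool's axes as they then stand; what a row does not reach is not made up. A row lasts 1/12 s, in which the tool goes at most 41.7 mm and 7.16 degrees, less where a joint would pass 70% of its speed; a pose out of reach is approached as far as the arm can. A call with a number of a shift or a turn outside -1 to 1 is refused whole. A call with a gripper value outside its range is refused whole. The fingers move at their own pace and stop on an object; "grip_force" is the grip in N (left out, the last holds). Time passes only in rows, so rows that do not move let the fingers close. It gives the time, the measured TCP pose, the force, the opening and the grip force at its end, in the units of the state.
- r.observe(): the state, without advancing time (a new reading comes with each control period).
- r.camera(name): name is "side" or "top"; returns a dict with "frame" (420x560x3 uint8, red, green, blue), "mtx" (3x3 intrinsics, pixels), "D" ([k1, k2, p1, p2, k3] as OpenCV has them; the pictures are not rectified), "cam_to_world" (4x4, takes a point from camera to world coordinates). Camera axes: x right, y down, z forward; pixel columns grow to the right and rows downward; lengths in m; the calibration is good to about 2 mm. A picture is of the moment at which its call begins. There is no depth.
- r.sign_off(): hands the job in; it is judged then, once.
The state is a dict: "time": time; "joint_pos": joint angles; "qd": joint speeds; "tau": joint torques, N m; "position": TCP position; "ee_rot": TCP orientation; "force": force on the tool from outside, world axes, zero at the start; "ft_torque": the same for the moment, N m; "grip_width": finger opening in m; "grasp_force": force on a finger pad.
Only numpy, scipy, OpenCV 4.12 (cv2) and the standard library are available. Lean on these libraries where they do the work, as an engineer would, in place of code of your own. Each camera call takes 0.05 s, during which the arm holds its last target. There are 200 camera calls.

## Working session

There is one attempt and no reset: what is moved stays moved. The work goes in short steps, Python scripts to look and compute and a tool call to move; the robot and the scene stay as the last step left them, time stands still between calls to the robot, and variables do not carry over. Pictures are saved under pics/ and viewed, at most 14 in all, crops included, and the job is handed in when it is done.

Besides the shell and the picture viewer there is one more tool, called after ">>>" by a JSON object that holds its "fn" and its "kwargs". apply_moves: Moves the arm, as the interface text tells. Shift numbers are shares of 25 mm and turn numbers shares of 0.12 rad, none past 1 either way. Its arguments: {"type":"object","properties":{"increments":{"type":"array"},"grip_force":{"type":"number"}},"required":["increments"]}

```bash
mkdir -p pics
cat > h.py <<'E'
import numpy as np, cv2
from bench import r
def snap(n,f=None):
    c=r.camera(n)
    if f: cv2.imwrite('pics/'+f,cv2.cvtColor(c['frame'],cv2.COLOR_RGB2BGR))
    return c
def ray(c,uv):
    p=cv2.undistortPoints(np.array(uv,float).reshape(-1,1,2),c['mtx'],np.array(c['D'],float))[:,0]
    T=np.array(c['cam_to_world']); d=np.c_[p,np.ones(len(p))]@T[:3,:3].T
    return T[:3,3],d
def on(c,uv,z):
    o,d=ray(c,uv); return o+d*((z-o[2])/d[:,2:])
def proj(c,P):
    W=np.linalg.inv(np.array(c['cam_to_world'])); 
    return cv2.projectPoints(np.array(P,float).reshape(-1,1,3),cv2.Rodrigues(W[:3,:3])[0],W[:3,3],c['mtx'],np.array(c['D'],float))[0][:,0]
E
python3 - <<'E'
from h import *
for n in('top','side'):
    c=snap(n,n+'0.png'); print(n,np.round(c['cam_to_world'],3).tolist(),c['mtx'][0][0])
print(r.observe())
E
```

```text
top [[-0.014, -0.994, 0.113, 0.45], [-1.0, 0.014, -0.002, 0.001], [0.0, -0.113, -0.994, 1.193], [0.0, 0.0, 0.0, 1.0]] 477.7679609852717
side [[-0.749, -0.505, 0.429, 0.08], [-0.662, 0.588, -0.464, 0.56], [-0.018, -0.632, -0.775, 0.972], [0.0, 0.0, 0.0, 1.0]] 404.0315442782158
{'time': 0.1, 'joint_pos': array([-7.41189831e+01,  2.81608819e+01,  8.93449625e+01,  1.15277969e-03,
        6.25483360e+01, -6.05152914e+00]), 'qd': array([-0.00273396, -0.09527384, -0.02615639,  0.01713575, -0.01828367,
       -0.04965724]), 'tau': array([ 1.87680613e-03, -6.13622975e+01, -2.58607185e+01,  6.94236788e-02,
        4.70173673e-02, -8.46694866e-05]), 'position': array([ 0.23340759, -0.57957065,  0.21412818]), 'ee_rot': array([-1.79946229e+02, -6.72862151e-03,  2.19320110e+01]), 'force': array([-0.68825947, -0.74684279, -0.13623267]), 'ft_torque': array([-0.03576352,  0.00201443,  0.03815795]), 'grasp_force': 0.0, 'grip_width': 0.09514077726650613}
```

View pics/top0.png

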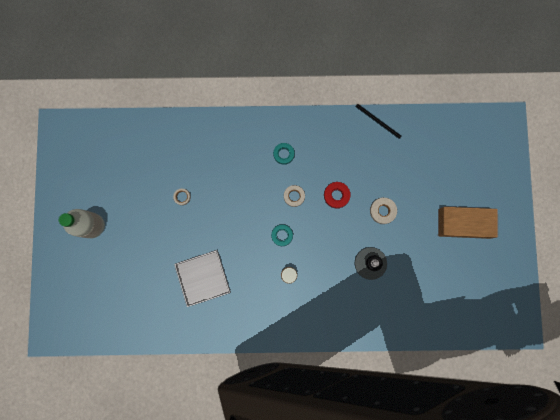

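View pics/side0.png

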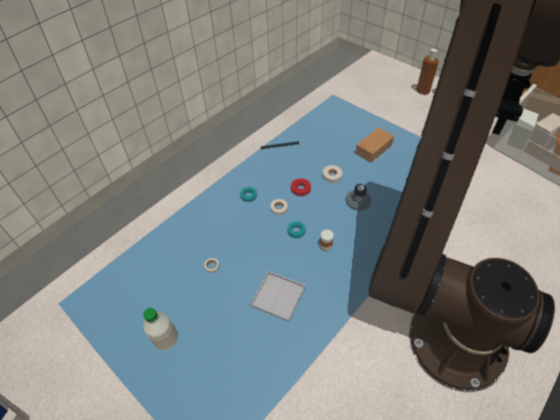

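The top view shows these:
- **Wanted white rolls:** large at (384,211), medium at (294,196) and small at (181,197).
- **Lookalikes to leave alone:** red ring (337,195) and turquoise rings (284,153) and (282,235). The jar's white lid (289,274) could also be mistaken for a roll.
- **Stand and knob:** (371,263), in the arm's shadow.
- **Tray:** (203,277).

The side view agrees: rolls at (333,174), (279,206) and (211,265), knob at (360,190).

```bash
cat > meas.py <<'E'
from h import *
def ring(c,uv,h,w=22):
    """outer contour of a white ring near uv -> centre & diameter at mid height"""
    hsv=cv2.cvtColor(c['frame'],cv2.COLOR_RGB2HSV)
    x,y=map(int,uv); m=np.zeros(hsv.shape[:2],np.uint8)
    blue=(hsv[...,0]>92)&(hsv[...,0]<118)&(hsv[...,1]>75)
    m[y-w:y+w,x-w:x+w]=(~blue[y-w:y+w,x-w:x+w]&(hsv[y-w:y+w,x-w:x+w,2]>95))*255
    cs=cv2.findContours(m,cv2.RETR_EXTERNAL,cv2.CHAIN_APPROX_NONE)[0]
    k=max(cs,key=cv2.contourArea)[:,0].astype(float)
    P=on(c,k,h)[:,:2].astype(np.float32)
    e=cv2.fitEllipse(P*1000); return np.round(e[0],1),np.round(e[1],1)
E
python3 - <<'E'
from meas import *
t=snap('top'); s=snap('side')
for n,u,v,h in(('L',(384,211),(333,174),.018),('M',(294,196),(279,206),.015),('S',(181,197),(211,265),.013),('red',(337,195),(301,187),.018)):
    print(n,ring(t,u,h*.7),ring(s,v,h*.7,15))
print('knob top', on(t,[(375,263)],.0625), on(s,[(361,187)],.0625),'base',on(t,[(371,263)],.01))
print('jar',on(t,[(289,274)],.055))
# tray
hsv=cv2.cvtColor(t['frame'],cv2.COLOR_RGB2HSV)
m=np.zeros(hsv.shape[:2],np.uint8); m[235:320,160:245]=(hsv[235:320,160:245,1]<70)*255
k=max(cv2.findContours(m,0,1)[0],key=cv2.contourArea)
P=on(t,k[:,0].astype(float),.014)[:,:2].astype(np.float32)*1000
print('tray',cv2.minAreaRect(P))
b=cv2.cvtColor(t['frame'],cv2.COLOR_RGB2BGR)[180:300,160:420]
a=cv2.resize(b,None,fx=3,fy=3,interpolation=cv2.INTER_CUBIC)
b=cv2.cvtColor(t['frame'],cv2.COLOR_RGB2BGR)[235:290,340:405]; b=cv2.convertScaleAbs(b,alpha=1.8)
d=cv2.cvtColor(s['frame'],cv2.COLOR_RGB2BGR)[170:225,325:390]; d=cv2.convertScaleAbs(d,alpha=1.8)
z=np.hstack([cv2.resize(b,(260,220),interpolation=2),cv2.resize(d,(260,220),interpolation=2),np.zeros((220,260,3),np.uint8)])
cv2.imwrite('pics/crop1.png',np.vstack([a,z]))
E
```

```text
L (array([ 590.5, -249.9]), array([65.9, 71. ])) (array([ 591.8, -244.7]), array([70. , 86.3]))
M (array([615.3, -19.7]), array([ 90.8, 119. ])) (array([632.4, -23.7]), array([56.6, 68.7]))
S (array([607.8, 249.3]), array([82.3, 99.7])) (array([634.5, 257.1]), array([44.5, 50.5]))
red (array([ 620.4, -127. ]), array([ 71.6, 101.7])) (array([ 632.7, -130.3]), array([70.2, 84.4]))
knob top [[ 0.46050288 -0.21428625  0.0625    ]] [[ 0.46208574 -0.21274974  0.0625    ]] base [[ 0.46110751 -0.21446229  0.01      ]]
jar [[ 0.43755678 -0.01172007  0.055     ]]
tray ((424.0469970703125, 199.95431518554688), (205.77993774414062, 183.85496520996094), 89.15837860107422)
```

View pics/crop1.png

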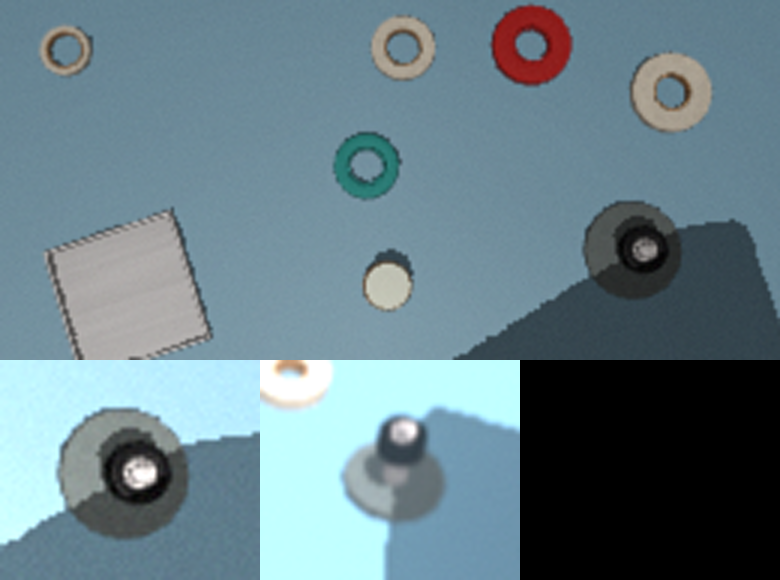

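The crop confirms it: three beige-white rolls at crop (671,92), (403,47) and (66,50), a red ring at (531,45) and turquoise at (366,165). The knob is on the post at (641,248). The masks need tightening, so I'll use R−B.

```bash
cat > meas.py <<'E'
from h import *
def mask(c,thr=-12): 
    f=c['frame'].astype(int); return ((f[...,0]-f[...,2])>thr).astype(np.uint8)*255
def blob(c,uv,w,m=None):
    m=mask(c) if m is None else m
    x,y=map(int,uv); k=np.zeros_like(m); k[y-w:y+w,x-w:x+w]=m[y-w:y+w,x-w:x+w]
    return max(cv2.findContours(k,cv2.RETR_EXTERNAL,cv2.CHAIN_APPROX_NONE)[0],key=cv2.contourArea)[:,0].astype(float)
def ring(c,uv,h,w=20):
    P=on(c,blob(c,uv,w),h)[:,:2].astype(np.float32)
    e=cv2.fitEllipse(P*1000); return np.round(e[0],1),np.round(e[1],1)
E
python3 - <<'E'
from meas import *
t=snap('top'); s=snap('side')
for n,u,v,h in(('L',(384,211),(333,174),.018),('M',(294,196),(279,206),.015),('S',(181,197),(211,265),.013),('red',(337,195),(301,187),.018)):
    print(n,ring(t,u,h*.8),ring(s,v,h*.8,14))
print('tray',cv2.minAreaRect(on(t,blob(t,(203,277),42),.014)[:,:2].astype(np.float32)*1000))
print('jar',ring(t,(289,274),.055,14))
f=t['frame'].max(2); m=(f<45).astype(np.uint8)*255   # knob
for c,uv in((t,(375,263)),(s,(360,189))):
    f=c['frame'].max(2)
    k=blob(c,uv,13,(f<60).astype(np.uint8)*255); print('knobmask',cv2.minEnclosingCircle(k.astype(np.float32)), np.round(on(c,[cv2.minEnclosingCircle(k.astype(np.float32))[0]],.058)*1000,1))
    fb=((c['frame'].min(2)>100)).astype(np.uint8)*255
    k=blob(c,uv,8,fb); q=k.mean(0); print('stud top',q,np.round(on(c,[q],.070)*1000,1))
# base: grey, fit in top view
a=t['frame'].astype(int); m=((a[...,2]-a[...,0])<8).astype(np.uint8)*255
print('base',ring(t,(371,263),.01,22))
# predicted pixel checks
E
```

```text
L (array([ 590.7, -248.2]), array([64.2, 65.9])) (array([ 590.5, -242.4]), array([62.8, 75.9]))
M (array([631.6, -27.6]), array([51. , 53.3])) (array([631.7, -22.9]), array([50.7, 58.7]))
S (array([633.4, 253.6]), array([39.8, 41.3])) (array([633.5, 257.8]), array([39. , 44.4]))
red (array([ 631.8, -134.2]), array([65.1, 67.2])) (array([ 631.8, -128.8]), array([65.6, 77.5]))
tray ((431.28070068359375, 200.57723999023438), (108.96063232421875, 110.59445190429688), 17.450525283813477)
jar (array([435.9, -10.8]), array([37.2, 38.9]))
knobmask ((373.7956848144531, 266.2115478515625), 14.709785461425781) [[ 453. -212.   58.]]
stud top [374.38095238 263.23809524] [[ 459.9 -211.4   70. ]]
knobmask ((360.04217529296875, 190.6204833984375), 6.1391496658325195) [[ 457.7 -202.2   58. ]]
stud top [357.4047619  183.21428571] [[ 476.2 -212.2   70. ]]
base (array([ 460.9, -213.1]), array([76.3, 77.2]))
```

>>> {"fn": "apply_moves", "kwargs": {"increments": [{"xyz": [0.77, -0.57, 0.1], "angular": [0, 0, 0], "jaw": 60}, {"xyz": [0.77, -0.57, 0.1], "angular": [0, 0, 0], "jaw": 60}, {"xyz": [0.77, -0.57, 0.1], "angular": [0, 0, 0], "jaw": 60}, {"xyz": [0.77, -0.57, 0.1], "angular": [0, 0, 0], "jaw": 60}, {"xyz": [0.77, -0.57, 0.1], "angular": [0, 0, 0], "jaw": 60}]}}

```text
time: 0.72
position: [0.2965, -0.4767, 0.202]
ee_rot: [180.0, -0.0, 21.9]
force: [-0.5, -0.0, -0.6]
grip_width: 0.0673
grasp_force: 0.0
```

>>> {"fn": "apply_moves", "kwargs": {"increments": [{"xyz": [0.77, -0.57, 0.1], "angular": [0, 0, 0], "jaw": 60}, {"xyz": [0.77, -0.57, 0.1], "angular": [0, 0, 0], "jaw": 60}, {"xyz": [0.77, -0.57, 0.1], "angular": [0, 0, 0], "jaw": 60}, {"xyz": [0.77, -0.57, 0.1], "angular": [0, 0, 0], "jaw": 60}, {"xyz": [0.77, -0.57, 0.1], "angular": [0, 0, 0], "jaw": 60}]}}

```text
time: 1.13
position: [0.3593, -0.3747, 0.1896]
ee_rot: [180.0, -0.0, 21.9]
force: [0.1, -0.1, -0.1]
grip_width: 0.0599
grasp_force: 0.0
```

>>> {"fn": "apply_moves", "kwargs": {"increments": [{"xyz": [0.77, -0.57, 0.1], "angular": [0, 0, 0], "jaw": 60}, {"xyz": [0.77, -0.57, 0.1], "angular": [0, 0, 0], "jaw": 60}, {"xyz": [0.77, -0.57, 0.1], "angular": [0, 0, 0], "jaw": 60}, {"xyz": [0.77, -0.57, 0.1], "angular": [0, 0, 0], "jaw": 60}, {"xyz": [0.77, -0.57, 0.1], "angular": [0, 0, 0], "jaw": 60}]}}

```text
time: 1.55
position: [0.422, -0.2726, 0.1771]
ee_rot: [180.0, -0.0, 21.9]
force: [0.1, -0.4, -0.8]
grip_width: 0.0601
grasp_force: 0.0
```

>>> {"fn": "apply_moves", "kwargs": {"increments": [{"xyz": [0.77, -0.57, 0.1], "angular": [0, 0, 0], "jaw": 60}, {"xyz": [0.77, -0.57, 0.1], "angular": [0, 0, 0], "jaw": 60}, {"xyz": [0.77, -0.57, 0.1], "angular": [0, 0, 0], "jaw": 60}, {"xyz": [0, 0, 0], "angular": [0, 0, 1], "jaw": 60}, {"xyz": [0, 0, 0], "angular": [0, 0, 1], "jaw": 60}]}}

```text
time: 1.97
position: [0.4596, -0.2112, 0.1695]
ee_rot: [-180.0, 0.0, 8.0]
force: [-0.1, -0.0, 0.3]
grip_width: 0.0606
grasp_force: 0.0
```

>>> {"fn": "apply_moves", "kwargs": {"increments": [{"xyz": [0, 0, 0], "angular": [0, 0, 1], "jaw": 60}, {"xyz": [0, 0, 0], "angular": [0, 0, 1], "jaw": 60}, {"xyz": [0, 0, 0], "angular": [0, 0, 1], "jaw": 60}, {"xyz": [0, 0, 0], "angular": [0, 0, 1], "jaw": 60}, {"xyz": [0, 0, 0], "angular": [0, 0, 1], "jaw": 60}]}}

```text
time: 2.38
position: [0.4591, -0.2124, 0.1697]
ee_rot: [180.0, -0.0, -26.5]
force: [0.5, -0.2, 0.1]
grip_width: 0.0603
grasp_force: 0.0
```

>>> {"fn": "apply_moves", "kwargs": {"increments": [{"xyz": [0, 0, 0], "angular": [0, 0, 1], "jaw": 60}, {"xyz": [0, 0, 0], "angular": [0, 0, 1], "jaw": 60}, {"xyz": [0, 0, 0], "angular": [0, 0, 1], "jaw": 60}, {"xyz": [0, 0, 0], "angular": [0, 0, 1], "jaw": 60}, {"xyz": [0, 0, 0], "angular": [0, 0, 1], "jaw": 60}]}}

```text
time: 2.8
position: [0.4591, -0.2124, 0.1697]
ee_rot: [-180.0, -0.0, -60.9]
force: [0.3, -0.0, -0.1]
grip_width: 0.06
grasp_force: 0.0
```

>>> {"fn": "apply_moves", "kwargs": {"increments": [{"xyz": [0.02, -0.04, 1], "angular": [0, 0, 0], "jaw": 60}, {"xyz": [0, 0, 1], "angular": [0, 0, 0], "jaw": 60}, {"xyz": [0, 0, 1], "angular": [0, 0, 0], "jaw": 60}, {"xyz": [0, 0, 0.6], "angular": [0, 0, 0], "jaw": 60}, {"xyz": [0, 0, 0.6], "angular": [0, 0, 0], "jaw": 60}]}}

```text
time: 3.22
position: [0.46, -0.2123, 0.0635]
ee_rot: [180.0, 0.0, -60.6]
force: [0.1, -0.1, -1.0]
grip_width: 0.0602
grasp_force: 0.0
```

>>> {"fn": "apply_moves", "kwargs": {"increments": [{"xyz": [0, 0, 0.6], "angular": [0, 0, 0], "jaw": 60}, {"xyz": [0, 0, 0.2], "angular": [0, 0, 0], "jaw": 60}, {"xyz": [0, 0, 0], "angular": [0, 0, 0], "jaw": 45}, {"xyz": [0, 0, 0], "angular": [0, 0, 0], "jaw": 45}, {"xyz": [0, 0, 0], "angular": [0, 0, 0], "jaw": 45}]}}

```text
time: 3.63
position: [0.4606, -0.2126, 0.0454]
ee_rot: [-180.0, -0.1, -60.6]
force: [-0.0, 0.4, 0.8]
grip_width: 0.0474
grasp_force: 0.0
```

>>> {"fn": "apply_moves", "kwargs": {"increments": [{"xyz": [0, 0, 0], "angular": [0, 0, 0], "jaw": 38}, {"xyz": [0, 0, 0], "angular": [0, 0, 0], "jaw": 36}, {"xyz": [0, 0, 0], "angular": [0, 0, 0], "jaw": 34}, {"xyz": [0, 0, 0], "angular": [0, 0, 0], "jaw": 30}, {"xyz": [0, 0, 0], "angular": [0, 0, 0], "jaw": 30}], "grip_force": 25}}

```text
time: 4.05
position: [0.4608, -0.2124, 0.0451]
ee_rot: [-179.9, -0.1, -60.6]
force: [2.1, 4.1, 5.3]
grip_width: 0.0344
grasp_force: 25.0
```

Run:
```python
from h import *
o=r.observe(); print(o['position'],o['force'],o['ft_torque'],o['grip_width'],o['grasp_force'],o['joint_pos'])
```

```text
[ 0.46079245 -0.21242142  0.04512473] [2.06732256 4.08971543 5.28670697] [ 0.72389508 -0.60927464  0.042734  ] 0.03443433885614393 25.00217711145524 [-3.22185988e+01  3.31375808e+01  1.14763136e+02  2.35073907e-02
  3.20090494e+01  1.18337677e+02]
```

>>> {"fn": "apply_moves", "kwargs": {"increments": [{"xyz": [0, 0, -0.012], "angular": [0, 0, -1], "jaw": 30}, {"xyz": [0, 0, -0.012], "angular": [0, 0, -1], "jaw": 30}, {"xyz": [0, 0, -0.012], "angular": [0, 0, -1], "jaw": 30}, {"xyz": [0, 0, -0.012], "angular": [0, 0, -1], "jaw": 30}, {"xyz": [0, 0, -0.012], "angular": [0, 0, -1], "jaw": 30}], "grip_force": 30}}

```text
time: 4.47
position: [0.4601, -0.2124, 0.0461]
ee_rot: [180.0, 0.0, -25.9]
force: [0.5, -0.6, -0.9]
grip_width: 0.0341
grasp_force: 30.0
```

Run:
```python
from h import *
o=r.observe(); print(o['position'],o['force'],o['ft_torque'],o['grip_width'],o['grasp_force'],o['ee_rot'])
```

```text
[ 0.46007867 -0.2124277   0.04611244] [ 0.47194192 -0.55770923 -0.92937829] [-0.02026635 -0.01232573  0.00110368] 0.03413569338736407 29.99827597872354 [ 1.79988367e+02  1.06098073e-02 -2.58512497e+01]
```

>>> {"fn": "apply_moves", "kwargs": {"increments": [{"xyz": [0, 0, -0.012], "angular": [0, 0, -1], "jaw": 30}, {"xyz": [0, 0, -0.012], "angular": [0, 0, -1], "jaw": 30}, {"xyz": [0, 0, -0.012], "angular": [0, 0, -1], "jaw": 30}, {"xyz": [0, 0, -0.012], "angular": [0, 0, -1], "jaw": 30}, {"xyz": [0, 0, -0.012], "angular": [0, 0, -1], "jaw": 30}]}}

```text
time: 4.88
position: [0.4603, -0.2127, 0.0477]
ee_rot: [180.0, -0.0, 8.5]
force: [-0.8, -1.7, 0.3]
grip_width: 0.0345
grasp_force: 30.0
```

>>> {"fn": "apply_moves", "kwargs": {"increments": [{"xyz": [0, 0, -0.012], "angular": [0, 0, -1], "jaw": 30}, {"xyz": [0, 0, -0.012], "angular": [0, 0, -1], "jaw": 30}, {"xyz": [0, 0, -0.012], "angular": [0, 0, -1], "jaw": 30}, {"xyz": [0, 0, -0.012], "angular": [0, 0, -1], "jaw": 30}, {"xyz": [0, 0, -0.012], "angular": [0, 0, -1], "jaw": 30}]}}

```text
time: 5.3
position: [0.4607, -0.2134, 0.0493]
ee_rot: [179.9, 0.0, 42.9]
force: [1.3, -5.5, -0.8]
grip_width: 0.0344
grasp_force: 30.0
```

>>> {"fn": "apply_moves", "kwargs": {"increments": [{"xyz": [0, 0, -0.012], "angular": [0, 0, -1], "jaw": 30}, {"xyz": [0, 0, -0.012], "angular": [0, 0, -1], "jaw": 30}, {"xyz": [0, 0, -0.012], "angular": [0, 0, -1], "jaw": 30}, {"xyz": [0, 0, -0.012], "angular": [0, 0, -1], "jaw": 30}, {"xyz": [0, 0, -0.012], "angular": [0, 0, -1], "jaw": 30}]}}

```text
time: 5.72
position: [0.4613, -0.2139, 0.051]
ee_rot: [179.8, 0.1, 77.3]
force: [2.7, -8.7, -1.5]
grip_width: 0.0343
grasp_force: 30.0
```

>>> {"fn": "apply_moves", "kwargs": {"increments": [{"xyz": [0, 0, -0.012], "angular": [0, 0, -1], "jaw": 30}, {"xyz": [0, 0, -0.012], "angular": [0, 0, -1], "jaw": 30}, {"xyz": [0, 0, -0.012], "angular": [0, 0, -1], "jaw": 30}, {"xyz": [0, 0, -0.012], "angular": [0, 0, -1], "jaw": 30}, {"xyz": [0, 0, -0.03], "angular": [0, 0, 0], "jaw": 30}]}}

```text
time: 6.13
position: [0.4619, -0.214, 0.0529]
ee_rot: [179.8, 0.2, 104.9]
force: [7.2, -5.4, -6.0]
grip_width: 0.0343
grasp_force: 30.0
```

Run:
```python
from h import *
o=r.observe(); print(o['position'],o['force'],o['ft_torque'],o['grip_width'],o['grasp_force'],o['ee_rot'])
```

```text
[ 0.46187268 -0.21397734  0.05290365] [ 7.23077882 -5.39151426 -6.02278659] [-0.9814747  -1.5456391  -0.04481753] 0.03427489092893412 29.996514332306106 [179.82182897   0.22649391 104.87034839]
```

>>> {"fn": "apply_moves", "kwargs": {"increments": [{"xyz": [0, 0, -0.01], "angular": [0, 0, -1], "jaw": 30}, {"xyz": [0, 0, -0.01], "angular": [0, 0, -1], "jaw": 30}, {"xyz": [0, 0, -0.05], "angular": [0, 0, 0], "jaw": 30}, {"xyz": [0, 0, -0.05], "angular": [0, 0, 0], "jaw": 30}]}}

```text
time: 6.47
position: [0.4621, -0.2138, 0.0558]
ee_rot: [179.9, 0.3, 118.2]
force: [8.4, -5.5, -6.6]
grip_width: 0.0345
grasp_force: 30.0
```

Run:
```python
from h import *
o=r.observe(); print(o['position'],o['force'],o['ft_torque'],o['grip_width'],o['joint_pos'])
s=r.camera('side')['frame'][150:225,315:400]; t=r.camera('top')['frame'][225:300,330:415]
cv2.imwrite('pics/k1.png',cv2.resize(cv2.cvtColor(np.hstack([s,t]),4),(800,353),interpolation=2))
```

```text
[ 0.46208858 -0.21382087  0.05583159] [ 8.44898903 -5.48806842 -6.58467008] [-1.02205183 -1.7379021  -0.0028568 ] 0.03452528783913045 [-3.22615722e+01  3.20969841e+01  1.14282631e+02 -2.11427152e-02
  3.33228081e+01 -6.04690100e+01]
```

View pics/k1.png

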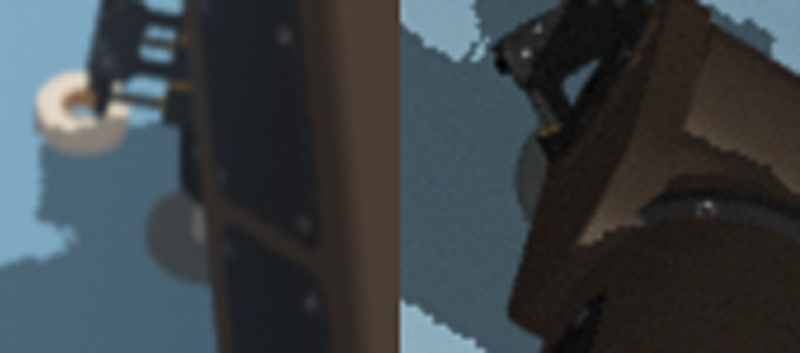

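The arm hides the knob here: only the base at (190,240) of the side crop shows. The small, steady −6 N while rising says it is free but rubbing sideways. I'll ease it sideways and lift.

>>> {"fn": "apply_moves", "kwargs": {"increments": [{"xyz": [-0.04, 0.02, 0], "angular": [0, 0, 0], "jaw": 30}, {"xyz": [0, 0, -0.1], "angular": [0, 0, 0], "jaw": 30}, {"xyz": [0, 0, -0.1], "angular": [0, 0, 0], "jaw": 30}, {"xyz": [0, 0, -0.1], "angular": [0, 0, 0], "jaw": 30}]}}

```text
time: 6.9
position: [0.4619, -0.2136, 0.0632]
ee_rot: [180.0, 0.1, 118.2]
force: [5.4, -3.0, -5.8]
grip_width: 0.0344
grasp_force: 30.0
```

>>> {"fn": "apply_moves", "kwargs": {"increments": [{"xyz": [0, 0, -0.2], "angular": [0, 0, 0], "jaw": 30}, {"xyz": [0, 0, -0.2], "angular": [0, 0, 0], "jaw": 30}, {"xyz": [0, 0, -0.3], "angular": [0, 0, 0], "jaw": 30}, {"xyz": [0, 0, -0.3], "angular": [0, 0, 0], "jaw": 30}]}}

```text
time: 7.23
position: [0.4606, -0.2128, 0.0886]
ee_rot: [-180.0, -0.1, 118.2]
force: [0.6, 0.1, 0.3]
grip_width: 0.0346
grasp_force: 30.0
```

>>> {"fn": "apply_moves", "kwargs": {"increments": [{"xyz": [0, 0, -1], "angular": [0, 0, 0], "jaw": 30}, {"xyz": [0.95, 0.42, 0], "angular": [0, 0, 0], "jaw": 30}, {"xyz": [0.95, 0.42, 0], "angular": [0, 0, 0], "jaw": 30}, {"xyz": [0.95, 0.42, 0], "angular": [0, 0, 0], "jaw": 30}, {"xyz": [0.95, 0.42, 0], "angular": [0, 0, 0], "jaw": 30}]}}

```text
time: 7.65
position: [0.4528, -0.1084, 0.1137]
ee_rot: [180.0, 0.0, 118.2]
force: [-0.1, 0.2, -0.3]
grip_width: 0.0346
grasp_force: 30.0
```

>>> {"fn": "apply_moves", "kwargs": {"increments": [{"xyz": [0.95, 0.42, 0], "angular": [0, 0, 0], "jaw": 30}, {"xyz": [0.95, 0.42, 0], "angular": [0, 0, 0], "jaw": 30}, {"xyz": [0.95, 0.42, 0], "angular": [0, 0, 0], "jaw": 30}, {"xyz": [0.95, 0.42, 0], "angular": [0, 0, 0], "jaw": 30}, {"xyz": [0.95, 0.42, 0], "angular": [0, 0, 0], "jaw": 30}]}}

```text
time: 8.07
position: [0.4429, 0.0212, 0.1136]
ee_rot: [-180.0, 0.0, 118.2]
force: [0.4, -0.1, -1.1]
grip_width: 0.0344
grasp_force: 30.0
```

>>> {"fn": "apply_moves", "kwargs": {"increments": [{"xyz": [0.95, 0.42, 0], "angular": [0, 0, 0], "jaw": 30}, {"xyz": [0.95, 0.42, 0], "angular": [0, 0, 0], "jaw": 30}, {"xyz": [0.95, 0.42, 0], "angular": [0, 0, 0], "jaw": 30}, {"xyz": [0.95, 0.42, 0], "angular": [0, 0, 0], "jaw": 30}, {"xyz": [0.95, 0.42, 0], "angular": [0, 0, 0], "jaw": 30}]}}

```text
time: 8.48
position: [0.4331, 0.1507, 0.1136]
ee_rot: [-180.0, 0.0, 118.2]
force: [1.0, 0.4, -0.3]
grip_width: 0.0343
grasp_force: 30.0
```

>>> {"fn": "apply_moves", "kwargs": {"increments": [{"xyz": [0.95, 0.42, 0], "angular": [0, 0, 0], "jaw": 30}, {"xyz": [0.95, 0.42, 0], "angular": [0, 0, 0], "jaw": 30}, {"xyz": [0, 0, 0], "angular": [0, 0, 0], "jaw": 30}, {"xyz": [0, 0, 0], "angular": [0, 0, 0], "jaw": 30}]}}

```text
time: 8.82
position: [0.4292, 0.2021, 0.1134]
ee_rot: [-180.0, 0.0, 118.3]
force: [-0.1, 0.2, -0.3]
grip_width: 0.0342
grasp_force: 30.0
```

Run:
```python
from h import *
o=r.observe(); print(o['position'],o['joint_pos'])
s=r.camera('side')['frame'][160:320,180:390]; t=r.camera('top')['frame'][150:310,170:420]
cv2.imwrite('pics/k2.png',cv2.resize(cv2.cvtColor(np.hstack([s,t]),4),(800,278),interpolation=2))
```

```text
[0.42924228 0.20205687 0.11342252] [ 1.72300992e+01  2.44727856e+01  1.16263896e+02 -1.88636655e-02
  3.92641349e+01 -1.10903575e+01]
```

View pics/k2.png

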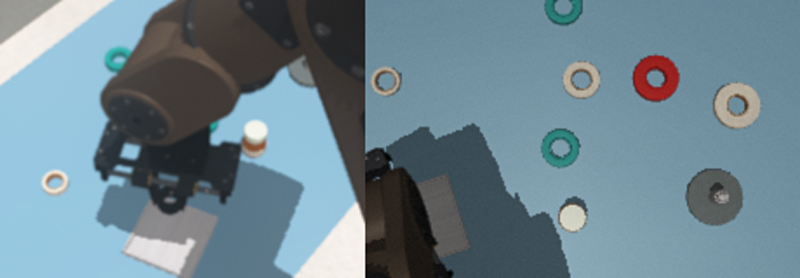

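The knob is in the gripper (side crop, 170,200) and the stud is bare (720,195). Next I lower it into the tray.

>>> {"fn": "apply_moves", "kwargs": {"increments": [{"xyz": [0, 0, 1], "angular": [0, 0, 0], "jaw": 30}, {"xyz": [0, 0, 1], "angular": [0, 0, 0], "jaw": 30}, {"xyz": [0, 0, 1], "angular": [0, 0, 0], "jaw": 30}, {"xyz": [0, 0, 0.7], "angular": [0, 0, 0], "jaw": 30}, {"xyz": [0, 0, 0.3], "angular": [0, 0, 0], "jaw": 30}]}}

```text
time: 9.33
position: [0.4291, 0.1999, 0.0113]
ee_rot: [-179.8, -0.0, 118.1]
force: [0.3, -0.6, -0.1]
grip_width: 0.0346
grasp_force: 30.0
```

>>> {"fn": "apply_moves", "kwargs": {"increments": [{"xyz": [0, 0, 0.04], "angular": [0, 0, 0], "jaw": 30}, {"xyz": [0, 0, 0.04], "angular": [0, 0, 0], "jaw": 30}, {"xyz": [0, 0, 0.04], "angular": [0, 0, 0], "jaw": 30}, {"xyz": [0, 0, 0], "angular": [0, 0, 0], "jaw": 30}]}}

```text
time: 9.67
position: [0.4301, 0.2012, 0.0109]
ee_rot: [179.9, 0.0, 118.2]
force: [-0.4, -0.3, -0.7]
grip_width: 0.0343
grasp_force: 30.0
```

>>> {"fn": "apply_moves", "kwargs": {"increments": [{"xyz": [0, 0, 0.03], "angular": [0, 0, 0], "jaw": 30}, {"xyz": [0, 0, 0.03], "angular": [0, 0, 0], "jaw": 30}, {"xyz": [0, 0, 0], "angular": [0, 0, 0], "jaw": 30}]}}

```text
time: 9.92
position: [0.4298, 0.2013, 0.0088]
ee_rot: [180.0, 0.0, 118.2]
force: [-0.1, -0.5, -0.4]
grip_width: 0.0344
grasp_force: 30.0
```

>>> {"fn": "apply_moves", "kwargs": {"increments": [{"xyz": [0, 0, 0.03], "angular": [0, 0, 0], "jaw": 30}, {"xyz": [0, 0, 0.03], "angular": [0, 0, 0], "jaw": 30}, {"xyz": [0, 0, 0], "angular": [0, 0, 0], "jaw": 30}]}}

```text
time: 10.17
position: [0.4298, 0.2013, 0.0078]
ee_rot: [180.0, 0.0, 118.2]
force: [-3.2, -1.0, 14.2]
grip_width: 0.0341
grasp_force: 30.0
```

>>> {"fn": "apply_moves", "kwargs": {"increments": [{"xyz": [0, 0, -0.03], "angular": [0, 0, 0], "jaw": 40}, {"xyz": [0, 0, 0], "angular": [0, 0, 0], "jaw": 50}, {"xyz": [0, 0, 0], "angular": [0, 0, 0], "jaw": 55}, {"xyz": [0, 0, 0], "angular": [0, 0, 0], "jaw": 55}, {"xyz": [0, 0, 0], "angular": [0, 0, 0], "jaw": 55}]}}

```text
time: 10.58
position: [0.4296, 0.2013, 0.0077]
ee_rot: [-180.0, 0.0, 118.2]
force: [-0.2, 0.2, 0.2]
grip_width: 0.0541
grasp_force: 0.0
```

>>> {"fn": "apply_moves", "kwargs": {"increments": [{"xyz": [0, 0, -0.3], "angular": [0, 0, 0], "jaw": 55}, {"xyz": [0, 0, -0.5], "angular": [0, 0, 0], "jaw": 55}, {"xyz": [0, 0, -1], "angular": [0, 0, 0], "jaw": 55}, {"xyz": [0, 0, -1], "angular": [0, 0, 0], "jaw": 55}, {"xyz": [0, 0, -1], "angular": [0, 0, 0], "jaw": 55}]}}

```text
time: 11.0
position: [0.4294, 0.2012, 0.1042]
ee_rot: [-180.0, -0.0, 118.2]
force: [-0.0, 0.8, 0.0]
grip_width: 0.0552
grasp_force: 0.0
```

>>> {"fn": "apply_moves", "kwargs": {"increments": [{"xyz": [0, 0, -0.5], "angular": [0, 0, 0], "jaw": 84}, {"xyz": [0, 0, 0], "angular": [0, 0, 0], "jaw": 84}]}}

```text
time: 11.17
position: [0.4306, 0.2017, 0.1182]
ee_rot: [179.7, 0.1, 118.2]
force: [0.8, 1.0, 0.2]
grip_width: 0.0635
grasp_force: 0.0
```

```bash
cat >> h.py <<'E'
def go(x,y,z):
    """units of 25 mm in tool axes from the present pose to x,y,z mm"""
    from scipy.spatial.transform import Rotation as R
    o=r.observe(); M=R.from_euler('xyz',o['ee_rot'],degrees=True).as_matrix()
    print(np.round(o['position']*1000,1),np.round(o['ee_rot'],1),'units',np.round(M.T@(np.array([x,y,z])-o['position']*1000)/25,2))
E
python3 - <<'E'
from h import *
go(590.7,-248.2,125); print(r.observe()['joint_pos'])
E
```

```text
[430.6 201.7 118.2] [1.797e+02 1.000e-01 1.182e+02] units [-18.88  -2.86  -0.27]
[ 1.71287890e+01  2.39982454e+01  1.16032937e+02 -7.01294886e-03
  3.96994393e+01 -1.10642151e+01]
```

>>> {"fn": "apply_moves", "kwargs": {"increments": [{"xyz": [-0.99, -0.15, 0], "angular": [0, 0, 0], "jaw": 84}, {"xyz": [-0.99, -0.15, 0], "angular": [0, 0, 0], "jaw": 84}, {"xyz": [-0.99, -0.15, 0], "angular": [0, 0, 0], "jaw": 84}, {"xyz": [-0.99, -0.15, 0], "angular": [0, 0, 0], "jaw": 84}, {"xyz": [-0.99, -0.15, 0], "angular": [0, 0, 0], "jaw": 84}]}}

```text
time: 11.58
position: [0.4715, 0.0822, 0.1149]
ee_rot: [-180.0, -0.0, 118.2]
force: [0.7, -0.9, -0.9]
grip_width: 0.0839
grasp_force: 0.0
```

>>> {"fn": "apply_moves", "kwargs": {"increments": [{"xyz": [-0.99, -0.15, 0], "angular": [0, 0, 0], "jaw": 84}, {"xyz": [-0.99, -0.15, 0], "angular": [0, 0, 0], "jaw": 84}, {"xyz": [-0.99, -0.15, 0], "angular": [0, 0, 0], "jaw": 84}, {"xyz": [-0.99, -0.15, 0], "angular": [0, 0, 0], "jaw": 84}, {"xyz": [-0.99, -0.15, 0], "angular": [0, 0, 0], "jaw": 84}]}}

```text
time: 12.0
position: [0.5134, -0.0358, 0.1147]
ee_rot: [-179.9, -0.0, 118.2]
force: [0.4, -0.1, -0.6]
grip_width: 0.0839
grasp_force: 0.0
```

>>> {"fn": "apply_moves", "kwargs": {"increments": [{"xyz": [-0.99, -0.15, 0], "angular": [0, 0, 0], "jaw": 84}, {"xyz": [-0.99, -0.15, 0], "angular": [0, 0, 0], "jaw": 84}, {"xyz": [-0.99, -0.15, 0], "angular": [0, 0, 0], "jaw": 84}, {"xyz": [-0.99, -0.15, 0], "angular": [0, 0, 0], "jaw": 84}, {"xyz": [-0.99, -0.15, 0], "angular": [0, 0, 0], "jaw": 84}]}}

```text
time: 12.42
position: [0.5554, -0.1536, 0.1146]
ee_rot: [-180.0, -0.1, 118.2]
force: [-0.1, -0.3, 0.4]
grip_width: 0.084
grasp_force: 0.0
```

>>> {"fn": "apply_moves", "kwargs": {"increments": [{"xyz": [-0.99, -0.15, 0], "angular": [0, 0, 0], "jaw": 84}, {"xyz": [-0.99, -0.15, 0], "angular": [0, 0, 0], "jaw": 84}, {"xyz": [-0.99, -0.15, 0], "angular": [0, 0, 0], "jaw": 84}, {"xyz": [-0.99, -0.15, 0], "angular": [0, 0, 0], "jaw": 84}, {"xyz": [0, 0, 0], "angular": [0, 0, 0], "jaw": 84}]}}

```text
time: 12.83
position: [0.5898, -0.2505, 0.1144]
ee_rot: [-180.0, 0.1, 118.1]
force: [0.1, -0.3, 0.4]
grip_width: 0.0841
grasp_force: 0.0
```

>>> {"fn": "apply_moves", "kwargs": {"increments": [{"xyz": [0, 0, 0], "angular": [0, 0, 0], "jaw": 84}, {"xyz": [0, 0, 0], "angular": [0, 0, 0], "jaw": 84}]}}

```text
time: 13.0
position: [0.5884, -0.2462, 0.1146]
ee_rot: [-180.0, -0.1, 118.2]
force: [-0.1, -0.1, -0.7]
grip_width: 0.0842
grasp_force: 0.0
```

Run:
```python
from meas import *
go(590.7,-248.2,4)
t=snap('top')
k=blob(t,(203,277),30,(t['frame'].max(2)<70).astype(np.uint8)*255); c,R=cv2.minEnclosingCircle(k.astype(np.float32)); print(c,R,on(t,[c],.02))
print('base',ring(t,(371,263),.01,22)); print(ring(t,(294,196),.012),ring(t,(181,197),.0105))
cv2.imwrite('pics/k3.png',cv2.resize(cv2.cvtColor(t['frame'][170:310,170:420],4),(750,420),interpolation=2))
```

```text
[ 588.4 -246.2  114.6] [-1.800e+02 -1.000e-01  1.182e+02] units [-0.12  0.05  4.42]
(201.52127075195312, 278.8829650878906) 7.712218284606934 [[0.42846261 0.20074472 0.02      ]]
base (array([ 456.6, -223.2]), array([ 97.9, 127. ]))
(array([631.5, -27.7]), array([51. , 53.5])) (array([633.4, 253.6]), array([39.4, 41.3]))
```

View pics/k3.png

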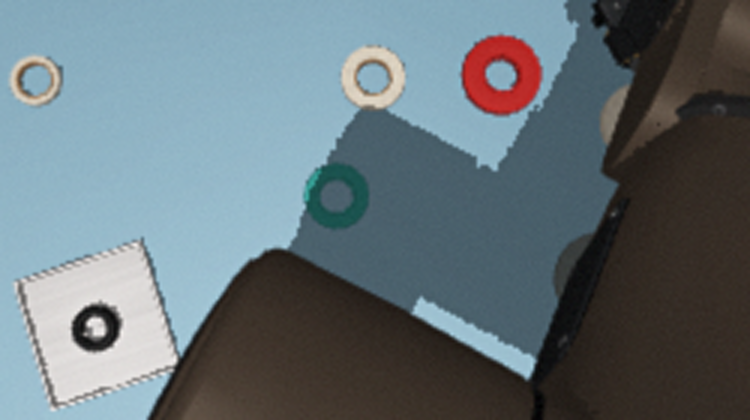

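The knob lies flat in the tray at (96,327), and the three white rolls haven't moved. I'll descend on the large roll.

>>> {"fn": "apply_moves", "kwargs": {"increments": [{"xyz": [-0.12, 0.05, 0.9], "angular": [0, 0, 0], "jaw": 84}, {"xyz": [0, 0, 1], "angular": [0, 0, 0], "jaw": 84}, {"xyz": [0, 0, 1], "angular": [0, 0, 0], "jaw": 84}, {"xyz": [0, 0, 0.9], "angular": [0, 0, 0], "jaw": 84}, {"xyz": [0, 0, 0.5], "angular": [0, 0, 0], "jaw": 84}]}}

```text
time: 13.47
position: [0.5905, -0.2473, 0.0056]
ee_rot: [-179.9, -0.1, 118.3]
force: [-0.1, -0.4, 0.3]
grip_width: 0.084
grasp_force: 0.0
```

>>> {"fn": "apply_moves", "kwargs": {"increments": [{"xyz": [0, 0, 0], "angular": [0, 0, 0], "jaw": 84}, {"xyz": [0, 0, 0.06], "angular": [0, 0, 0], "jaw": 75}, {"xyz": [0, 0, 0], "angular": [0, 0, 0], "jaw": 70}, {"xyz": [0, 0, 0], "angular": [0, 0, 0], "jaw": 66}, {"xyz": [0, 0, 0], "angular": [0, 0, 0], "jaw": 60}], "grip_force": 15}}

```text
time: 13.88
position: [0.5921, -0.2491, 0.0076]
ee_rot: [179.9, 0.1, 118.2]
force: [-0.5, 0.8, 4.3]
grip_width: 0.0651
grasp_force: 15.0
```

>>> {"fn": "apply_moves", "kwargs": {"increments": [{"xyz": [0, 0, 0], "angular": [0, 0, 0], "jaw": 58}, {"xyz": [0, 0, 0], "angular": [0, 0, 0], "jaw": 58}, {"xyz": [0, 0, 0], "angular": [0, 0, 0], "jaw": 58}]}}

```text
time: 14.13
position: [0.5921, -0.2491, 0.0076]
ee_rot: [179.9, 0.1, 118.2]
force: [-0.4, 1.1, 6.9]
grip_width: 0.0655
grasp_force: 15.0
```

>>> {"fn": "apply_moves", "kwargs": {"increments": [{"xyz": [0, 0, -0.2], "angular": [0, 0, 0], "jaw": 58}, {"xyz": [0, 0, -0.5], "angular": [0, 0, 0], "jaw": 58}, {"xyz": [0, 0, -1], "angular": [0, 0, 0], "jaw": 58}, {"xyz": [0, 0, -1], "angular": [0, 0, 0], "jaw": 58}, {"xyz": [0, 0, -1], "angular": [0, 0, 0], "jaw": 58}]}}

```text
time: 14.55
position: [0.5914, -0.2489, 0.1008]
ee_rot: [-180.0, 0.0, 118.2]
force: [1.0, -0.5, 0.4]
grip_width: 0.0654
grasp_force: 15.0
```

>>> {"fn": "apply_moves", "kwargs": {"increments": [{"xyz": [0, 0, -0.5], "angular": [0, 0, 0], "jaw": 58}, {"xyz": [0, 0, 0], "angular": [0, 0, 0], "jaw": 58}, {"xyz": [0, 0, 0], "angular": [0, 0, 0], "jaw": 58}]}}

```text
time: 14.8
position: [0.5915, -0.2489, 0.1116]
ee_rot: [180.0, 0.0, 118.2]
force: [0.3, -0.8, -0.9]
grip_width: 0.0657
grasp_force: 15.0
```

Run:
```python
from meas import *
go(461.2,-213.1,112)
t=snap('side'); u=proj(t,[r.observe()['position']])[0]; print(u); x,y=map(int,u)
cv2.imwrite('pics/k4.png',cv2.resize(cv2.cvtColor(t['frame'][y-50:y+50,x-60:x+60],4),(600,500),interpolation=2))
```

```text
[ 591.5 -248.9  111.6] [180.    0.  118.2] units [ 3.72 -3.92 -0.02]
[335.34055676 150.50080025]
```

View pics/k4.png

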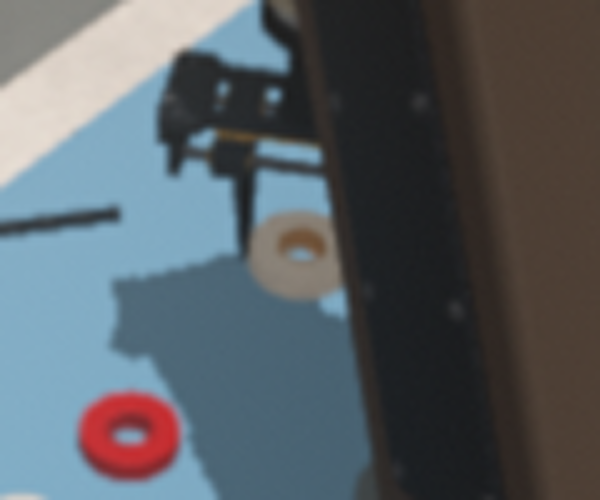

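The large roll is held level, at (300,252) in the crop. I'll carry it to the post.

>>> {"fn": "apply_moves", "kwargs": {"increments": [{"xyz": [0.74, -0.78, 0], "angular": [0, 0, 0], "jaw": 58}, {"xyz": [0.74, -0.78, 0], "angular": [0, 0, 0], "jaw": 58}, {"xyz": [0.74, -0.78, 0], "angular": [0, 0, 0], "jaw": 58}, {"xyz": [0.74, -0.78, 0], "angular": [0, 0, 0], "jaw": 58}, {"xyz": [0.74, -0.78, 0], "angular": [0, 0, 0], "jaw": 58}]}}

```text
time: 15.27
position: [0.46, -0.2126, 0.1098]
ee_rot: [-179.9, -0.1, 118.2]
force: [0.6, 0.6, -0.1]
grip_width: 0.0654
grasp_force: 15.0
```

>>> {"fn": "apply_moves", "kwargs": {"increments": [{"xyz": [0, 0, 0], "angular": [0, 0, 0], "jaw": 58}, {"xyz": [0, 0, 0], "angular": [0, 0, 0], "jaw": 58}, {"xyz": [0, 0, 0], "angular": [0, 0, 0], "jaw": 58}]}}

```text
time: 15.52
position: [0.4623, -0.2137, 0.1107]
ee_rot: [-180.0, -0.0, 118.2]
force: [0.5, -0.4, -0.1]
grip_width: 0.0653
grasp_force: 15.0
```

Run:
```python
from meas import *
go(461.4,-213.5,85)
t=snap('side'); u=proj(t,[r.observe()['position']])[0]; x,y=map(int,u)
q=snap('top'); u=proj(q,[r.observe()['position']])[0]; X,Y=map(int,u); print(x,y,X,Y)
cv2.imwrite('pics/k5.png',cv2.resize(cv2.cvtColor(np.hstack([t['frame'][y-40:y+50,x-50:x+50],q['frame'][Y-45:Y+45,X-50:X+50]]),4),(800,360),interpolation=2))
```

```text
[ 462.3 -213.7  110.7] [-180.    -0.   118.2] units [ 0.02 -0.03  1.03]
363 175 378 261
```

View pics/k5.png

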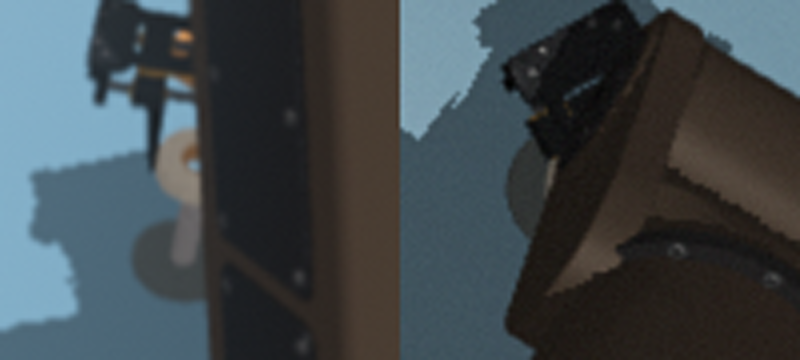

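The views are mostly blocked. The roll's hole (190,160) sits over the post at (185,235), so I'll descend while watching the force.

>>> {"fn": "apply_moves", "kwargs": {"increments": [{"xyz": [0.02, -0.03, 0.6], "angular": [0, 0, 0], "jaw": 58}, {"xyz": [0, 0, 0.6], "angular": [0, 0, 0], "jaw": 58}, {"xyz": [0, 0, 0], "angular": [0, 0, 0], "jaw": 58}]}}

```text
time: 15.87
position: [0.4607, -0.2129, 0.079]
ee_rot: [-179.9, -0.2, 118.2]
force: [-1.1, 0.1, -1.2]
grip_width: 0.0653
grasp_force: 15.0
```

>>> {"fn": "apply_moves", "kwargs": {"increments": [{"xyz": [0, 0, 0.15], "angular": [0, 0, 0], "jaw": 58}, {"xyz": [0, 0, 0.15], "angular": [0, 0, 0], "jaw": 58}, {"xyz": [0, 0, 0], "angular": [0, 0, 0], "jaw": 58}]}}

```text
time: 16.12
position: [0.4612, -0.2134, 0.0736]
ee_rot: [-180.0, -0.0, 118.2]
force: [-0.3, -0.1, -0.6]
grip_width: 0.0653
grasp_force: 15.0
```

>>> {"fn": "apply_moves", "kwargs": {"increments": [{"xyz": [0, 0, 0.2], "angular": [0, 0, 0], "jaw": 58}, {"xyz": [0, 0, 0.2], "angular": [0, 0, 0], "jaw": 58}, {"xyz": [0, 0, 0], "angular": [0, 0, 0], "jaw": 58}]}}

```text
time: 16.37
position: [0.4608, -0.2132, 0.0632]
ee_rot: [-180.0, -0.0, 118.2]
force: [0.9, 0.8, -0.1]
grip_width: 0.0652
grasp_force: 15.0
```

>>> {"fn": "apply_moves", "kwargs": {"increments": [{"xyz": [0, 0, 0.5], "angular": [0, 0, 0], "jaw": 58}, {"xyz": [0, 0, 0.5], "angular": [0, 0, 0], "jaw": 58}, {"xyz": [0, 0, 0.4], "angular": [0, 0, 0], "jaw": 58}, {"xyz": [0, 0, 0.2], "angular": [0, 0, 0], "jaw": 58}, {"xyz": [0, 0, 0], "angular": [0, 0, 0], "jaw": 58}]}}

```text
time: 16.78
position: [0.4607, -0.2132, 0.0229]
ee_rot: [-180.0, -0.1, 118.2]
force: [-0.1, 0.3, -0.9]
grip_width: 0.065
grasp_force: 15.0
```

>>> {"fn": "apply_moves", "kwargs": {"increments": [{"xyz": [0, 0, 0.05], "angular": [0, 0, 0], "jaw": 58}, {"xyz": [0, 0, 0.05], "angular": [0, 0, 0], "jaw": 58}, {"xyz": [0, 0, 0.04], "angular": [0, 0, 0], "jaw": 58}, {"xyz": [0, 0, 0], "angular": [0, 0, 0], "jaw": 58}]}}

```text
time: 17.12
position: [0.4611, -0.2134, 0.0205]
ee_rot: [180.0, 0.0, 118.2]
force: [-0.5, -0.1, -0.3]
grip_width: 0.0651
grasp_force: 15.0
```

>>> {"fn": "apply_moves", "kwargs": {"increments": [{"xyz": [0, 0, 0.04], "angular": [0, 0, 0], "jaw": 58}, {"xyz": [0, 0, 0.04], "angular": [0, 0, 0], "jaw": 58}, {"xyz": [0, 0, 0], "angular": [0, 0, 0], "jaw": 58}]}}

```text
time: 17.37
position: [0.461, -0.2133, 0.0183]
ee_rot: [-180.0, 0.0, 118.2]
force: [0.4, -0.1, -0.4]
grip_width: 0.065
grasp_force: 15.0
```

>>> {"fn": "apply_moves", "kwargs": {"increments": [{"xyz": [0, 0, 0.03], "angular": [0, 0, 0], "jaw": 58}, {"xyz": [0, 0, 0], "angular": [0, 0, 0], "jaw": 58}, {"xyz": [0, 0, 0], "angular": [0, 0, 0], "jaw": 58}]}}

```text
time: 17.62
position: [0.4611, -0.2134, 0.0177]
ee_rot: [180.0, 0.0, 118.2]
force: [0.0, 0.1, 1.1]
grip_width: 0.0655
grasp_force: 15.0
```

>>> {"fn": "apply_moves", "kwargs": {"increments": [{"xyz": [0, 0, 0], "angular": [0, 0, 0], "jaw": 70}, {"xyz": [0, 0, 0], "angular": [0, 0, 0], "jaw": 78}, {"xyz": [0, 0, 0], "angular": [0, 0, 0], "jaw": 78}, {"xyz": [0, 0, 0], "angular": [0, 0, 0], "jaw": 78}]}}

```text
time: 17.95
position: [0.461, -0.2134, 0.0176]
ee_rot: [-180.0, 0.0, 118.2]
force: [0.2, 0.2, 1.4]
grip_width: 0.0772
grasp_force: 0.0
```

>>> {"fn": "apply_moves", "kwargs": {"increments": [{"xyz": [0, 0, -0.4], "angular": [0, 0, 0], "jaw": 78}, {"xyz": [0, 0, -0.8], "angular": [0, 0, 0], "jaw": 78}, {"xyz": [0, 0, -1], "angular": [0, 0, 0], "jaw": 78}, {"xyz": [0, 0, -1], "angular": [0, 0, 0], "jaw": 78}, {"xyz": [0, 0, -0.8], "angular": [0, 0, 0], "jaw": 78}]}}

```text
time: 18.37
position: [0.4611, -0.2134, 0.1199]
ee_rot: [180.0, 0.1, 118.2]
force: [-0.9, -1.3, 0.3]
grip_width: 0.0778
grasp_force: 0.0
```

>>> {"fn": "apply_moves", "kwargs": {"increments": [{"xyz": [0, 0, 0], "angular": [0, 0, 0], "jaw": 74}, {"xyz": [0, 0, 0], "angular": [0, 0, 0], "jaw": 74}, {"xyz": [0, 0, 0], "angular": [0, 0, 0], "jaw": 74}]}}

```text
time: 18.62
position: [0.4607, -0.2132, 0.1174]
ee_rot: [-180.0, -0.0, 118.2]
force: [0.3, -0.3, 0.1]
grip_width: 0.0743
grasp_force: 0.0
```

Run:
```python
from meas import *
go(631.6,-27.7,118)
```

```text
[ 460.7 -213.2  117.4] [-180.    -0.   118.2] units [ 3.31  9.53 -0.02]
```

10 rows of (0.33, 0.95).

>>> {"fn": "apply_moves", "kwargs": {"increments": [{"xyz": [0.33, 0.95, 0], "angular": [0, 0, 0], "jaw": 74}, {"xyz": [0.33, 0.95, 0], "angular": [0, 0, 0], "jaw": 74}, {"xyz": [0.33, 0.95, 0], "angular": [0, 0, 0], "jaw": 74}, {"xyz": [0.33, 0.95, 0], "angular": [0, 0, 0], "jaw": 74}, {"xyz": [0.33, 0.95, 0], "angular": [0, 0, 0], "jaw": 74}]}}

```text
time: 19.03
position: [0.5464, -0.1198, 0.1163]
ee_rot: [-179.9, -0.1, 118.2]
force: [0.0, -0.3, 0.5]
grip_width: 0.0739
grasp_force: 0.0
```

>>> {"fn": "apply_moves", "kwargs": {"increments": [{"xyz": [0.33, 0.95, 0], "angular": [0, 0, 0], "jaw": 74}, {"xyz": [0.33, 0.95, 0], "angular": [0, 0, 0], "jaw": 74}, {"xyz": [0.33, 0.95, 0], "angular": [0, 0, 0], "jaw": 74}, {"xyz": [0.33, 0.95, 0], "angular": [0, 0, 0], "jaw": 74}, {"xyz": [0.33, 0.95, 0], "angular": [0, 0, 0], "jaw": 74}]}}

```text
time: 19.45
position: [0.6315, -0.0273, 0.116]
ee_rot: [-179.9, -0.1, 118.2]
force: [-0.3, -0.4, -0.0]
grip_width: 0.0743
grasp_force: 0.0
```

>>> {"fn": "apply_moves", "kwargs": {"increments": [{"xyz": [0, 0, 0], "angular": [0, 0, 0], "jaw": 74}, {"xyz": [0, 0, 0], "angular": [0, 0, 0], "jaw": 74}, {"xyz": [0, 0, 0], "angular": [0, 0, 0], "jaw": 74}]}}

```text
time: 19.7
position: [0.6305, -0.0287, 0.1164]
ee_rot: [-179.9, -0.1, 118.2]
force: [-0.2, -0.4, -0.6]
grip_width: 0.0739
grasp_force: 0.0
```

Run:
```python
from meas import *
go(631.6,-27.7,4)
q=snap('top'); cv2.imwrite('pics/k6.png',cv2.resize(cv2.cvtColor(q['frame'][170:300,270:420],4),(600,520),interpolation=2))
```

```text
[630.5 -28.7 116.4] [-1.799e+02 -1.000e-01  1.182e+02] units [0.01 0.07 4.5 ]
```

View pics/k6.png

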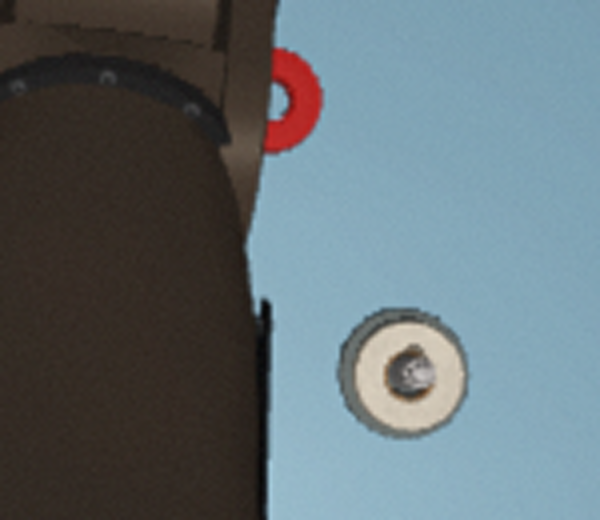

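The large roll lies flat on the base around the post, at (410,376). Next is the medium roll.

>>> {"fn": "apply_moves", "kwargs": {"increments": [{"xyz": [0.01, 0.06, 0.9], "angular": [0, 0, 0], "jaw": 74}, {"xyz": [0, 0, 1], "angular": [0, 0, 0], "jaw": 74}, {"xyz": [0, 0, 1], "angular": [0, 0, 0], "jaw": 74}, {"xyz": [0, 0, 0.9], "angular": [0, 0, 0], "jaw": 74}, {"xyz": [0, 0, 0.6], "angular": [0, 0, 0], "jaw": 74}]}}

```text
time: 20.17
position: [0.6311, -0.0285, 0.0054]
ee_rot: [-179.9, -0.1, 118.1]
force: [0.3, -0.0, 0.1]
grip_width: 0.0741
grasp_force: 0.0
```

>>> {"fn": "apply_moves", "kwargs": {"increments": [{"xyz": [0, 0, 0], "angular": [0, 0, 0], "jaw": 74}, {"xyz": [0, 0, 0.03], "angular": [0, 0, 0], "jaw": 64}, {"xyz": [0, 0, 0], "angular": [0, 0, 0], "jaw": 58}, {"xyz": [0, 0, 0], "angular": [0, 0, 0], "jaw": 54}, {"xyz": [0, 0, 0], "angular": [0, 0, 0], "jaw": 48}], "grip_force": 15}}

```text
time: 20.58
position: [0.6331, -0.0277, 0.0081]
ee_rot: [179.9, 0.1, 118.2]
force: [-0.2, -0.5, 0.6]
grip_width: 0.0528
grasp_force: 3.4
```

>>> {"fn": "apply_moves", "kwargs": {"increments": [{"xyz": [0, 0, 0], "angular": [0, 0, 0], "jaw": 46}, {"xyz": [0, 0, 0], "angular": [0, 0, 0], "jaw": 46}, {"xyz": [0, 0, 0], "angular": [0, 0, 0], "jaw": 46}]}}

```text
time: 20.83
position: [0.6331, -0.0277, 0.008]
ee_rot: [179.9, 0.1, 118.2]
force: [-1.6, -1.3, 7.1]
grip_width: 0.0527
grasp_force: 15.0
```

>>> {"fn": "apply_moves", "kwargs": {"increments": [{"xyz": [0, 0, -0.2], "angular": [0, 0, 0], "jaw": 46}, {"xyz": [0, 0, -0.5], "angular": [0, 0, 0], "jaw": 46}, {"xyz": [0, 0, -1], "angular": [0, 0, 0], "jaw": 46}, {"xyz": [0, 0, -1], "angular": [0, 0, 0], "jaw": 46}, {"xyz": [0, 0, -1], "angular": [0, 0, 0], "jaw": 46}]}}

```text
time: 21.25
position: [0.6324, -0.0274, 0.1013]
ee_rot: [180.0, 0.0, 118.2]
force: [1.2, 0.3, 0.3]
grip_width: 0.0525
grasp_force: 15.0
```

>>> {"fn": "apply_moves", "kwargs": {"increments": [{"xyz": [0, 0, -0.6], "angular": [0, 0, 0], "jaw": 46}, {"xyz": [0, 0, 0], "angular": [0, 0, 0], "jaw": 46}, {"xyz": [0, 0, 0], "angular": [0, 0, 0], "jaw": 46}, {"xyz": [0, 0, 0], "angular": [0, 0, 0], "jaw": 46}]}}

```text
time: 21.58
position: [0.6321, -0.0274, 0.1138]
ee_rot: [-180.0, -0.0, 118.2]
force: [0.5, -0.2, -1.4]
grip_width: 0.0523
grasp_force: 15.0
```

Run:
```python
from meas import *
go(461.3,-213.6,114)
```

```text
[632.1 -27.4 113.8] [-180.    -0.   118.2] units [-3.34 -9.54 -0.  ]
```

>>> {"fn": "apply_moves", "kwargs": {"increments": [{"xyz": [-0.33, -0.95, 0], "angular": [0, 0, 0], "jaw": 46}, {"xyz": [-0.33, -0.95, 0], "angular": [0, 0, 0], "jaw": 46}, {"xyz": [-0.33, -0.95, 0], "angular": [0, 0, 0], "jaw": 46}, {"xyz": [-0.33, -0.95, 0], "angular": [0, 0, 0], "jaw": 46}, {"xyz": [-0.33, -0.95, 0], "angular": [0, 0, 0], "jaw": 46}]}}

```text
time: 22.0
position: [0.5459, -0.1204, 0.113]
ee_rot: [-179.9, -0.1, 118.2]
force: [0.5, -0.5, -1.1]
grip_width: 0.0525
grasp_force: 15.0
```

>>> {"fn": "apply_moves", "kwargs": {"increments": [{"xyz": [-0.33, -0.95, 0], "angular": [0, 0, 0], "jaw": 46}, {"xyz": [-0.33, -0.95, 0], "angular": [0, 0, 0], "jaw": 46}, {"xyz": [-0.33, -0.95, 0], "angular": [0, 0, 0], "jaw": 46}, {"xyz": [-0.33, -0.95, 0], "angular": [0, 0, 0], "jaw": 46}, {"xyz": [-0.33, -0.95, 0], "angular": [0, 0, 0], "jaw": 46}]}}

```text
time: 22.42
position: [0.4608, -0.2129, 0.1133]
ee_rot: [-179.9, -0.1, 118.2]
force: [-0.4, 0.7, -1.0]
grip_width: 0.0527
grasp_force: 15.0
```

>>> {"fn": "apply_moves", "kwargs": {"increments": [{"xyz": [-0.03, -0.04, 0], "angular": [0, 0, 0], "jaw": 46}, {"xyz": [0, 0, 0], "angular": [0, 0, 0], "jaw": 46}, {"xyz": [0, 0, 0], "angular": [0, 0, 0], "jaw": 46}, {"xyz": [0, 0, 0], "angular": [0, 0, 0], "jaw": 46}]}}

```text
time: 22.75
position: [0.462, -0.2129, 0.1139]
ee_rot: [-180.0, -0.0, 118.2]
force: [-0.4, -0.1, -1.0]
grip_width: 0.0523
grasp_force: 15.0
```

Run:
```python
from meas import *
go(461.3,-213.6,80)
```

```text
[ 462.  -212.9  113.9] [-180.    -0.   118.2] units [-0.01 -0.04  1.36]
```

>>> {"fn": "apply_moves", "kwargs": {"increments": [{"xyz": [-0.01, -0.04, 0.7], "angular": [0, 0, 0], "jaw": 46}, {"xyz": [0, 0, 0.6], "angular": [0, 0, 0], "jaw": 46}, {"xyz": [0, 0, 0], "angular": [0, 0, 0], "jaw": 46}, {"xyz": [0, 0, 0], "angular": [0, 0, 0], "jaw": 46}]}}

```text
time: 23.08
position: [0.4611, -0.2135, 0.0814]
ee_rot: [-180.0, -0.1, 118.3]
force: [0.3, -0.9, -0.7]
grip_width: 0.0526
grasp_force: 15.0
```

>>> {"fn": "apply_moves", "kwargs": {"increments": [{"xyz": [0, 0, 0.15], "angular": [0, 0, 0], "jaw": 46}, {"xyz": [0, 0, 0.15], "angular": [0, 0, 0], "jaw": 46}, {"xyz": [0, 0, 0], "angular": [0, 0, 0], "jaw": 46}]}}

```text
time: 23.33
position: [0.461, -0.2141, 0.0742]
ee_rot: [180.0, 0.0, 118.2]
force: [-0.1, 0.2, -0.9]
grip_width: 0.0527
grasp_force: 15.0
```

>>> {"fn": "apply_moves", "kwargs": {"increments": [{"xyz": [0, 0, 0.2], "angular": [0, 0, 0], "jaw": 46}, {"xyz": [0, 0, 0.2], "angular": [0, 0, 0], "jaw": 46}, {"xyz": [0, 0, 0], "angular": [0, 0, 0], "jaw": 46}]}}

```text
time: 23.58
position: [0.4606, -0.2141, 0.0635]
ee_rot: [-180.0, -0.0, 118.2]
force: [0.6, 1.1, 0.4]
grip_width: 0.0522
grasp_force: 15.0
```

>>> {"fn": "apply_moves", "kwargs": {"increments": [{"xyz": [0, 0, 0.4], "angular": [0, 0, 0], "jaw": 46}, {"xyz": [0, 0, 0.4], "angular": [0, 0, 0], "jaw": 46}, {"xyz": [0, 0, 0.12], "angular": [0, 0, 0], "jaw": 46}, {"xyz": [0, 0, 0], "angular": [0, 0, 0], "jaw": 46}, {"xyz": [0, 0, 0], "angular": [0, 0, 0], "jaw": 46}]}}

```text
time: 24.0
position: [0.4608, -0.2142, 0.0409]
ee_rot: [-180.0, -0.0, 118.2]
force: [-0.8, -0.1, -0.2]
grip_width: 0.0529
grasp_force: 15.0
```

>>> {"fn": "apply_moves", "kwargs": {"increments": [{"xyz": [0, 0, 0.04], "angular": [0, 0, 0], "jaw": 46}, {"xyz": [0, 0, 0.04], "angular": [0, 0, 0], "jaw": 46}, {"xyz": [0, 0, 0], "angular": [0, 0, 0], "jaw": 46}, {"xyz": [0, 0, 0], "angular": [0, 0, 0], "jaw": 46}]}}

```text
time: 24.33
position: [0.461, -0.2143, 0.0395]
ee_rot: [180.0, 0.0, 118.2]
force: [-0.3, -0.5, -0.2]
grip_width: 0.0524
grasp_force: 15.0
```

>>> {"fn": "apply_moves", "kwargs": {"increments": [{"xyz": [0, 0, 0.04], "angular": [0, 0, 0], "jaw": 46}, {"xyz": [0, 0, 0.04], "angular": [0, 0, 0], "jaw": 46}, {"xyz": [0, 0, 0], "angular": [0, 0, 0], "jaw": 46}, {"xyz": [0, 0, 0], "angular": [0, 0, 0], "jaw": 46}]}}

```text
time: 24.67
position: [0.4609, -0.2142, 0.0373]
ee_rot: [-180.0, 0.0, 118.2]
force: [-0.2, -0.2, -0.4]
grip_width: 0.0526
grasp_force: 15.0
```

>>> {"fn": "apply_moves", "kwargs": {"increments": [{"xyz": [0, 0, 0.04], "angular": [0, 0, 0], "jaw": 46}, {"xyz": [0, 0, 0.02], "angular": [0, 0, 0], "jaw": 46}, {"xyz": [0, 0, 0], "angular": [0, 0, 0], "jaw": 46}, {"xyz": [0, 0, 0], "angular": [0, 0, 0], "jaw": 46}]}}

```text
time: 25.0
position: [0.461, -0.2143, 0.036]
ee_rot: [180.0, 0.0, 118.2]
force: [-1.3, -0.2, 4.2]
grip_width: 0.0522
grasp_force: 15.0
```

>>> {"fn": "apply_moves", "kwargs": {"increments": [{"xyz": [0, 0, -0.01], "angular": [0, 0, 0], "jaw": 58}, {"xyz": [0, 0, 0], "angular": [0, 0, 0], "jaw": 66}, {"xyz": [0, 0, 0], "angular": [0, 0, 0], "jaw": 66}, {"xyz": [0, 0, 0], "angular": [0, 0, 0], "jaw": 66}]}}

```text
time: 25.33
position: [0.4609, -0.2142, 0.036]
ee_rot: [-180.0, -0.0, 118.2]
force: [-1.0, 0.8, -0.2]
grip_width: 0.0651
grasp_force: 0.0
```

>>> {"fn": "apply_moves", "kwargs": {"increments": [{"xyz": [0, 0, -0.4], "angular": [0, 0, 0], "jaw": 66}, {"xyz": [0, 0, -0.8], "angular": [0, 0, 0], "jaw": 66}, {"xyz": [0, 0, -1], "angular": [0, 0, 0], "jaw": 66}, {"xyz": [0, 0, -1], "angular": [0, 0, 0], "jaw": 66}, {"xyz": [0, 0, 0], "angular": [0, 0, 0], "jaw": 62}]}}

```text
time: 25.75
position: [0.4624, -0.215, 0.1205]
ee_rot: [179.8, 0.3, 118.2]
force: [0.5, 0.1, -0.4]
grip_width: 0.0637
grasp_force: 0.0
```

>>> {"fn": "apply_moves", "kwargs": {"increments": [{"xyz": [0, 0, 0], "angular": [0, 0, 0], "jaw": 62}, {"xyz": [0, 0, 0], "angular": [0, 0, 0], "jaw": 62}]}}

```text
time: 25.92
position: [0.4607, -0.2141, 0.1161]
ee_rot: [180.0, 0.0, 118.2]
force: [0.3, -0.2, 0.3]
grip_width: 0.0621
grasp_force: 0.0
```

Run:
```python
from meas import *
go(633.4,253.6,115); print(r.observe()['joint_pos'])
```

```text
[ 460.7 -214.1  116.1] [180.    0.  118.2] units [13.23 14.93  0.04]
[-3.23764988e+01  2.63918231e+01  1.11625459e+02 -4.13088323e-03
  4.19758815e+01 -6.05635806e+01]
```

>>> {"fn": "apply_moves", "kwargs": {"increments": [{"xyz": [0.83, 0.93, 0], "angular": [0, 0, 0], "jaw": 62}, {"xyz": [0.83, 0.93, 0], "angular": [0, 0, 0], "jaw": 62}, {"xyz": [0.83, 0.93, 0], "angular": [0, 0, 0], "jaw": 62}, {"xyz": [0.83, 0.93, 0], "angular": [0, 0, 0], "jaw": 62}, {"xyz": [0.83, 0.93, 0], "angular": [0, 0, 0], "jaw": 62}]}}

```text
time: 26.33
position: [0.5141, -0.0664, 0.115]
ee_rot: [-179.9, -0.1, 118.2]
force: [0.8, 0.1, -0.0]
grip_width: 0.0616
grasp_force: 0.0
```

>>> {"fn": "apply_moves", "kwargs": {"increments": [{"xyz": [0.83, 0.93, 0], "angular": [0, 0, 0], "jaw": 62}, {"xyz": [0.83, 0.93, 0], "angular": [0, 0, 0], "jaw": 62}, {"xyz": [0.83, 0.93, 0], "angular": [0, 0, 0], "jaw": 62}, {"xyz": [0.83, 0.93, 0], "angular": [0, 0, 0], "jaw": 62}, {"xyz": [0.83, 0.93, 0], "angular": [0, 0, 0], "jaw": 62}]}}

```text
time: 26.75
position: [0.5676, 0.0801, 0.1148]
ee_rot: [-179.9, -0.1, 118.2]
force: [-0.1, 0.4, -0.7]
grip_width: 0.0619
grasp_force: 0.0
```

>>> {"fn": "apply_moves", "kwargs": {"increments": [{"xyz": [0.83, 0.93, 0], "angular": [0, 0, 0], "jaw": 62}, {"xyz": [0.83, 0.93, 0], "angular": [0, 0, 0], "jaw": 62}, {"xyz": [0.83, 0.93, 0], "angular": [0, 0, 0], "jaw": 62}, {"xyz": [0.83, 0.93, 0], "angular": [0, 0, 0], "jaw": 62}, {"xyz": [0.83, 0.93, 0], "angular": [0, 0, 0], "jaw": 62}]}}

```text
time: 27.17
position: [0.621, 0.2263, 0.1146]
ee_rot: [-179.9, -0.0, 118.2]
force: [1.2, -0.9, 0.6]
grip_width: 0.0619
grasp_force: 0.0
```

>>> {"fn": "apply_moves", "kwargs": {"increments": [{"xyz": [0.83, 0.93, 0], "angular": [0, 0, 0], "jaw": 62}, {"xyz": [0, 0, 0], "angular": [0, 0, 0], "jaw": 62}, {"xyz": [0, 0, 0], "angular": [0, 0, 0], "jaw": 62}, {"xyz": [0, 0, 0], "angular": [0, 0, 0], "jaw": 62}]}}

```text
time: 27.5
position: [0.6312, 0.2536, 0.1147]
ee_rot: [-179.9, -0.0, 118.2]
force: [0.9, -0.4, -1.0]
grip_width: 0.0619
grasp_force: 0.0
```

Run:
```python
from meas import *
go(633.4,253.6,4)
q=snap('top'); s=snap('side'); cv2.imwrite('pics/k7.png',cv2.resize(cv2.cvtColor(np.hstack([q['frame'][180:290,270:420],s['frame'][130:240,270:420]]),4),(800,293),interpolation=2))
```

```text
[631.2 253.6 114.7] [-179.9   -0.   118.2] units [-0.04  0.09  4.43]
```

View pics/k7.png

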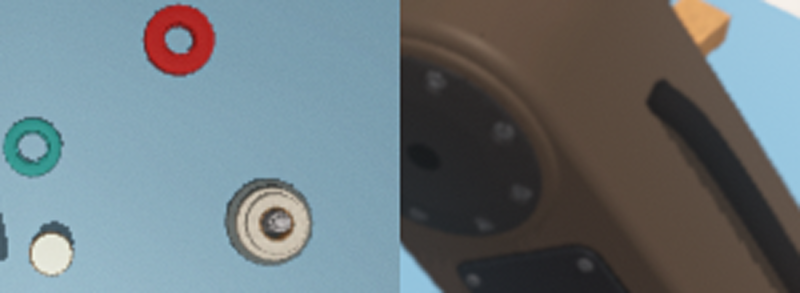

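The medium roll lies flat on the large one at (273,222). Next is the small one.

>>> {"fn": "apply_moves", "kwargs": {"increments": [{"xyz": [-0.04, 0.08, 0.9], "angular": [0, 0, 0], "jaw": 62}, {"xyz": [0, 0, 1], "angular": [0, 0, 0], "jaw": 62}, {"xyz": [0, 0, 1], "angular": [0, 0, 0], "jaw": 62}, {"xyz": [0, 0, 0.9], "angular": [0, 0, 0], "jaw": 62}, {"xyz": [0, 0, 0.5], "angular": [0, 0, 0], "jaw": 62}]}}

```text
time: 28.02
position: [0.6332, 0.2527, 0.0061]
ee_rot: [-179.8, -0.0, 118.1]
force: [0.3, 0.3, 0.3]
grip_width: 0.0617
grasp_force: 0.0
```

>>> {"fn": "apply_moves", "kwargs": {"increments": [{"xyz": [0, 0, 0.06], "angular": [0, 0, 0], "jaw": 62}, {"xyz": [0, 0, 0], "angular": [0, 0, 0], "jaw": 62}, {"xyz": [0, 0, 0], "angular": [0, 0, 0], "jaw": 62}, {"xyz": [0, 0, 0], "angular": [0, 0, 0], "jaw": 62}]}}

```text
time: 28.35
position: [0.6349, 0.2542, 0.0086]
ee_rot: [179.9, 0.0, 118.2]
force: [1.0, -0.5, -0.4]
grip_width: 0.0618
grasp_force: 0.0
```

>>> {"fn": "apply_moves", "kwargs": {"increments": [{"xyz": [0.01, -0.06, 0.08], "angular": [0, 0, 0], "jaw": 62}, {"xyz": [0, 0, 0.08], "angular": [0, 0, 0], "jaw": 62}, {"xyz": [0, 0, 0], "angular": [0, 0, 0], "jaw": 62}, {"xyz": [0, 0, 0], "angular": [0, 0, 0], "jaw": 52}]}}

```text
time: 28.68
position: [0.6328, 0.2537, 0.0032]
ee_rot: [180.0, 0.0, 118.2]
force: [0.3, 0.3, 0.2]
grip_width: 0.0595
grasp_force: 0.0
```

>>> {"fn": "apply_moves", "kwargs": {"increments": [{"xyz": [0, 0, 0], "angular": [0, 0, 0], "jaw": 46}, {"xyz": [0, 0, 0], "angular": [0, 0, 0], "jaw": 42}, {"xyz": [0, 0, 0], "angular": [0, 0, 0], "jaw": 38}, {"xyz": [0, 0, 0], "angular": [0, 0, 0], "jaw": 35}, {"xyz": [0, 0, 0], "angular": [0, 0, 0], "jaw": 35}], "grip_force": 12}}

```text
time: 29.1
position: [0.6328, 0.2537, 0.0031]
ee_rot: [180.0, 0.0, 118.2]
force: [-0.5, 0.2, 0.2]
grip_width: 0.0422
grasp_force: 12.0
```

>>> {"fn": "apply_moves", "kwargs": {"increments": [{"xyz": [0, 0, 0], "angular": [0, 0, 0], "jaw": 35}, {"xyz": [0, 0, 0], "angular": [0, 0, 0], "jaw": 35}, {"xyz": [0, 0, 0], "angular": [0, 0, 0], "jaw": 35}]}}

```text
time: 29.35
position: [0.6328, 0.2537, 0.0031]
ee_rot: [180.0, 0.0, 118.2]
force: [-0.0, 0.4, 0.3]
grip_width: 0.0423
grasp_force: 12.0
```

>>> {"fn": "apply_moves", "kwargs": {"increments": [{"xyz": [0, 0, -0.2], "angular": [0, 0, 0], "jaw": 35}, {"xyz": [0, 0, -0.5], "angular": [0, 0, 0], "jaw": 35}, {"xyz": [0, 0, -1], "angular": [0, 0, 0], "jaw": 35}, {"xyz": [0, 0, -1], "angular": [0, 0, 0], "jaw": 35}, {"xyz": [0, 0, -1], "angular": [0, 0, 0], "jaw": 35}]}}

```text
time: 29.77
position: [0.6327, 0.2536, 0.0976]
ee_rot: [180.0, 0.0, 118.2]
force: [0.5, 0.0, -0.7]
grip_width: 0.0419
grasp_force: 12.0
```

>>> {"fn": "apply_moves", "kwargs": {"increments": [{"xyz": [0, 0, -0.6], "angular": [0, 0, 0], "jaw": 35}, {"xyz": [0, 0, 0], "angular": [0, 0, 0], "jaw": 35}, {"xyz": [0, 0, 0], "angular": [0, 0, 0], "jaw": 35}, {"xyz": [0, 0, 0], "angular": [0, 0, 0], "jaw": 35}]}}

```text
time: 30.1
position: [0.6323, 0.2535, 0.11]
ee_rot: [-179.9, -0.0, 118.2]
force: [0.2, -0.2, -0.7]
grip_width: 0.0421
grasp_force: 12.0
```

Run:
```python
from meas import *
go(461.2,-213.4,112)
```

```text
[632.3 253.5 110. ] [-179.9   -0.   118.2] units [-13.23 -14.85  -0.07]
```

>>> {"fn": "apply_moves", "kwargs": {"increments": [{"xyz": [-0.83, -0.93, 0], "angular": [0, 0, 0], "jaw": 35}, {"xyz": [-0.83, -0.93, 0], "angular": [0, 0, 0], "jaw": 35}, {"xyz": [-0.83, -0.93, 0], "angular": [0, 0, 0], "jaw": 35}, {"xyz": [-0.83, -0.93, 0], "angular": [0, 0, 0], "jaw": 35}, {"xyz": [-0.83, -0.93, 0], "angular": [0, 0, 0], "jaw": 35}]}}

```text
time: 30.52
position: [0.578, 0.1061, 0.1093]
ee_rot: [-179.9, -0.0, 118.2]
force: [0.6, -0.0, -0.5]
grip_width: 0.0423
grasp_force: 12.0
```

>>> {"fn": "apply_moves", "kwargs": {"increments": [{"xyz": [-0.83, -0.93, 0], "angular": [0, 0, 0], "jaw": 35}, {"xyz": [-0.83, -0.93, 0], "angular": [0, 0, 0], "jaw": 35}, {"xyz": [-0.83, -0.93, 0], "angular": [0, 0, 0], "jaw": 35}, {"xyz": [-0.83, -0.93, 0], "angular": [0, 0, 0], "jaw": 35}, {"xyz": [-0.83, -0.93, 0], "angular": [0, 0, 0], "jaw": 35}]}}

```text
time: 30.93
position: [0.5246, -0.0402, 0.1095]
ee_rot: [-179.9, -0.1, 118.2]
force: [1.3, -0.7, 0.1]
grip_width: 0.0423
grasp_force: 12.0
```

>>> {"fn": "apply_moves", "kwargs": {"increments": [{"xyz": [-0.83, -0.93, 0], "angular": [0, 0, 0], "jaw": 35}, {"xyz": [-0.83, -0.93, 0], "angular": [0, 0, 0], "jaw": 35}, {"xyz": [-0.83, -0.93, 0], "angular": [0, 0, 0], "jaw": 35}, {"xyz": [-0.83, -0.93, 0], "angular": [0, 0, 0], "jaw": 35}, {"xyz": [-0.83, -0.93, 0], "angular": [0, 0, 0], "jaw": 35}]}}

```text
time: 31.35
position: [0.4712, -0.1865, 0.1096]
ee_rot: [-179.9, -0.1, 118.2]
force: [0.9, 0.3, -0.3]
grip_width: 0.0423
grasp_force: 12.0
```

>>> {"fn": "apply_moves", "kwargs": {"increments": [{"xyz": [-0.78, -0.9, 0], "angular": [0, 0, 0], "jaw": 35}, {"xyz": [0, 0, 0], "angular": [0, 0, 0], "jaw": 35}, {"xyz": [0, 0, 0], "angular": [0, 0, 0], "jaw": 35}, {"xyz": [0, 0, 0], "angular": [0, 0, 0], "jaw": 35}, {"xyz": [0, 0, 0], "angular": [0, 0, 0], "jaw": 35}]}}

```text
time: 31.77
position: [0.4618, -0.2123, 0.1101]
ee_rot: [-180.0, -0.1, 118.2]
force: [0.1, -0.3, -0.5]
grip_width: 0.0422
grasp_force: 12.0
```

Run:
```python
from meas import *
go(461.2,-213.4,75)
```

```text
[ 461.8 -212.3  110.1] [-1.800e+02 -1.000e-01  1.182e+02] units [-0.03 -0.04  1.4 ]
```

>>> {"fn": "apply_moves", "kwargs": {"increments": [{"xyz": [-0.03, -0.03, 0.7], "angular": [0, 0, 0], "jaw": 35}, {"xyz": [0, 0, 0.65], "angular": [0, 0, 0], "jaw": 35}, {"xyz": [0, 0, 0], "angular": [0, 0, 0], "jaw": 35}, {"xyz": [0, 0, 0], "angular": [0, 0, 0], "jaw": 35}]}}

```text
time: 32.1
position: [0.4615, -0.2133, 0.0765]
ee_rot: [-179.9, -0.1, 118.3]
force: [1.0, 0.8, 0.1]
grip_width: 0.042
grasp_force: 12.0
```

>>> {"fn": "apply_moves", "kwargs": {"increments": [{"xyz": [0, 0, 0.15], "angular": [0, 0, 0], "jaw": 35}, {"xyz": [0, 0, 0.15], "angular": [0, 0, 0], "jaw": 35}, {"xyz": [0, 0, 0], "angular": [0, 0, 0], "jaw": 35}]}}

```text
time: 32.35
position: [0.4616, -0.214, 0.0693]
ee_rot: [180.0, 0.0, 118.2]
force: [1.0, -0.7, -0.2]
grip_width: 0.042
grasp_force: 12.0
```

>>> {"fn": "apply_moves", "kwargs": {"increments": [{"xyz": [0, 0, 0.2], "angular": [0, 0, 0], "jaw": 35}, {"xyz": [0, 0, 0.2], "angular": [0, 0, 0], "jaw": 35}, {"xyz": [0, 0, 0], "angular": [0, 0, 0], "jaw": 35}]}}

```text
time: 32.6
position: [0.4612, -0.2141, 0.0585]
ee_rot: [-180.0, -0.0, 118.2]
force: [-0.4, -0.1, 0.1]
grip_width: 0.0423
grasp_force: 12.0
```

On the post with no contact force. 58.5 → ~46 mm to seat it.

>>> {"fn": "apply_moves", "kwargs": {"increments": [{"xyz": [0, 0, 0.2], "angular": [0, 0, 0], "jaw": 35}, {"xyz": [0, 0, 0.16], "angular": [0, 0, 0], "jaw": 35}, {"xyz": [0, 0, 0], "angular": [0, 0, 0], "jaw": 35}, {"xyz": [0, 0, 0], "angular": [0, 0, 0], "jaw": 35}]}}

```text
time: 32.93
position: [0.4613, -0.2142, 0.05]
ee_rot: [-180.0, -0.0, 118.2]
force: [-0.0, 0.1, 0.7]
grip_width: 0.0424
grasp_force: 12.0
```

>>> {"fn": "apply_moves", "kwargs": {"increments": [{"xyz": [0, 0, 0.05], "angular": [0, 0, 0], "jaw": 35}, {"xyz": [0, 0, 0.03], "angular": [0, 0, 0], "jaw": 35}, {"xyz": [0, 0, 0], "angular": [0, 0, 0], "jaw": 35}, {"xyz": [0, 0, 0], "angular": [0, 0, 0], "jaw": 35}]}}

```text
time: 33.27
position: [0.4615, -0.2142, 0.0484]
ee_rot: [180.0, 0.0, 118.2]
force: [-0.6, -0.7, -0.3]
grip_width: 0.0421
grasp_force: 12.0
```

>>> {"fn": "apply_moves", "kwargs": {"increments": [{"xyz": [0, 0, 0.04], "angular": [0, 0, 0], "jaw": 35}, {"xyz": [0, 0, 0.03], "angular": [0, 0, 0], "jaw": 35}, {"xyz": [0, 0, 0], "angular": [0, 0, 0], "jaw": 35}, {"xyz": [0, 0, 0], "angular": [0, 0, 0], "jaw": 35}]}}

```text
time: 33.6
position: [0.4615, -0.2142, 0.0465]
ee_rot: [-180.0, -0.0, 118.2]
force: [0.1, -0.5, -0.1]
grip_width: 0.0423
grasp_force: 12.0
```

>>> {"fn": "apply_moves", "kwargs": {"increments": [{"xyz": [0, 0, 0.02], "angular": [0, 0, 0], "jaw": 35}, {"xyz": [0, 0, 0], "angular": [0, 0, 0], "jaw": 35}, {"xyz": [0, 0, 0], "angular": [0, 0, 0], "jaw": 35}]}}

```text
time: 33.85
position: [0.4615, -0.2142, 0.0461]
ee_rot: [-180.0, 0.0, 118.2]
force: [-0.3, -0.1, -0.8]
grip_width: 0.0417
grasp_force: 12.0
```

Within about 0.5 mm of seating, so I'll release, rise and move aside to look.

>>> {"fn": "apply_moves", "kwargs": {"increments": [{"xyz": [0, 0, 0], "angular": [0, 0, 0], "jaw": 48}, {"xyz": [0, 0, 0], "angular": [0, 0, 0], "jaw": 56}, {"xyz": [0, 0, 0], "angular": [0, 0, 0], "jaw": 56}, {"xyz": [0, 0, 0], "angular": [0, 0, 0], "jaw": 56}]}}

```text
time: 34.18
position: [0.4615, -0.2142, 0.0461]
ee_rot: [-180.0, 0.0, 118.2]
force: [-0.5, 0.6, -0.1]
grip_width: 0.0553
grasp_force: 0.0
```

>>> {"fn": "apply_moves", "kwargs": {"increments": [{"xyz": [0, 0, -0.3], "angular": [0, 0, 0], "jaw": 56}, {"xyz": [0, 0, -0.6], "angular": [0, 0, 0], "jaw": 56}, {"xyz": [0, 0, -1], "angular": [0, 0, 0], "jaw": 56}, {"xyz": [0, 0, -1], "angular": [0, 0, 0], "jaw": 56}, {"xyz": [0, 0, -1], "angular": [0, 0, 0], "jaw": 56}]}}

```text
time: 34.6
position: [0.4613, -0.2141, 0.1451]
ee_rot: [-180.0, -0.0, 118.2]
force: [0.2, 0.1, -0.0]
grip_width: 0.0561
grasp_force: 0.0
```

>>> {"fn": "apply_moves", "kwargs": {"increments": [{"xyz": [0.8, 0.8, -0.5], "angular": [0, 0, 0], "jaw": 56}, {"xyz": [0.8, 0.8, 0], "angular": [0, 0, 0], "jaw": 56}, {"xyz": [0.8, 0.8, 0], "angular": [0, 0, 0], "jaw": 56}, {"xyz": [0.8, 0.8, 0], "angular": [0, 0, 0], "jaw": 56}, {"xyz": [0.8, 0.8, 0], "angular": [0, 0, 0], "jaw": 56}]}}

```text
time: 35.02
position: [0.5025, -0.0776, 0.1569]
ee_rot: [180.0, 0.0, 118.2]
force: [-0.4, 0.2, 0.2]
grip_width: 0.0559
grasp_force: 0.0
```

>>> {"fn": "apply_moves", "kwargs": {"increments": [{"xyz": [0.8, 0.8, 0], "angular": [0, 0, 0], "jaw": 56}, {"xyz": [0.8, 0.8, 0], "angular": [0, 0, 0], "jaw": 56}, {"xyz": [0.8, 0.8, 0], "angular": [0, 0, 0], "jaw": 56}, {"xyz": [0.8, 0.8, 0], "angular": [0, 0, 0], "jaw": 56}, {"xyz": [0.8, 0.8, 0], "angular": [0, 0, 0], "jaw": 56}]}}

```text
time: 35.43
position: [0.5434, 0.058, 0.1567]
ee_rot: [180.0, 0.0, 118.2]
force: [0.1, -0.5, -0.3]
grip_width: 0.0559
grasp_force: 0.0
```

>>> {"fn": "apply_moves", "kwargs": {"increments": [{"xyz": [0.8, 0.8, 0], "angular": [0, 0, 0], "jaw": 56}, {"xyz": [0.8, 0.8, 0], "angular": [0, 0, 0], "jaw": 56}, {"xyz": [0, 0, 0], "angular": [0, 0, 0], "jaw": 56}, {"xyz": [0, 0, 0], "angular": [0, 0, 0], "jaw": 56}, {"xyz": [0, 0, 0], "angular": [0, 0, 0], "jaw": 56}]}}

```text
time: 35.85
position: [0.5593, 0.1105, 0.1563]
ee_rot: [-180.0, 0.0, 118.2]
force: [-0.0, 0.9, 0.5]
grip_width: 0.0557
grasp_force: 0.0
```

Run:
```python
from meas import *
q=snap('top'); c=cv2.cvtColor(q['frame'],4)
cv2.imwrite('pics/k8.png',np.hstack([cv2.resize(c[230:300,340:410],(400,400),interpolation=2),cv2.resize(c[200:300,160:260],(400,400),interpolation=2)]))
for h,u in((.056,(373,263)),): print(ring(q,u,h,16))
print(ring(q,(289,274),.055,14))
```

```text
(array([ 460.9, -205.7]), array([70.8, 72.8]))
(array([435.7, -11. ]), array([38.3, 38.4]))
```

View pics/k8.png

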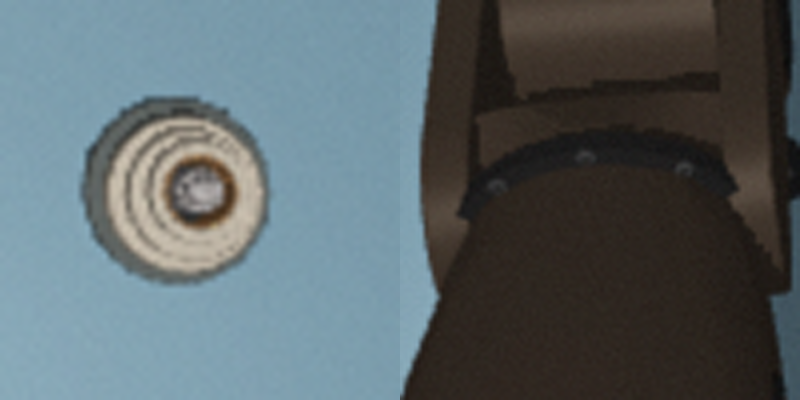

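All three rolls are stacked concentric around the stud at (200,190), largest at the bottom and smallest on top. The jar hasn't moved. The robot is clear of everything, so I'm handing in.

```bash
python3 -c "
from h import *
print(r.sign_off())"
```

```text
the job is handed in; nothing more can be done
None
```

The job is handed in: the knob is flat in the tray and the rolls are on the post largest to smallest. The jar measures as before; I saw nothing disturb the flask or carton but did not re-measure them.

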